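# Pack out the gel-casting chamber with spacer plates until it is snug

## Robot

A 7-joint arm with a two-finger parallel gripper is mounted at the origin on a cart in front of the work surface, level with it; the furniture and walls round the work are solid. World frame = base frame: x ahead of the robot, y to its left, z up, the work surface at z = 0. Lengths are in m, angles in rad, forces in N, time in s.
With the tool pointing down it reaches from about 0.35 to 0.9 m from the base axis. Payload 8.1 kg.
Tool frame: the origin (TCP) lies at the centre of the arm's flange, where the gripper is bolted on; the fingertips stand 178 mm ahead of it and the grasp point (between the pads) lies 159 mm ahead of it; z points along the fingers, y is the direction in which the jaws open and shut (so a half turn about z gives the same grasp; the last joint's range is limited). The gripper opens to 92 mm and grips with 3 to 60 N. Pads are 19 mm wide; open, the fingers measure 130 mm over their backs; the gripper's body (75 mm by 190 mm) begins 47 mm behind the grasp point.
Start: joints at [1.093, 0.434, 0.025, 1.573, -0.012, 1.134, -0.075], TCP at [0.229, -0.582, 0.405] pointing down, gripper open.
Joint ranges: [-2.62, 2.62], [-0.44, 2.09], [-1.27, 1.32], [0.08, 2.57], [-1.32, 4.46], [0.12, 2], [-2.74, 2.74]. Speed limits (rad/s): [2.22, 2.22, 3.01, 3.01, 3.14, 3.14, 3.14].

## Interface

Orientations are given as a rotation vector (axis times angle).
In Python, from cell import arm gives the robot as it stands. The module is installed in compiled form; this text tells all that it offers.
- The arm moves only by the tool move_arm, never from a script. Its argument "steps" is a list of rows, each a list of 4 numbers: the shift along the tool's x, y, z in mm, then the turn about the tool's z in rad. In form: [[x, y, z, twist], ...]. A call has 1 to 20 rows; each row is the pose to reach, as a shift and turn from the pose commanded when the call began, along the tool's axes at that moment; what a row does not reach only later rows make up. A row lasts 1/8 s, in which the tool goes at most 62.5 mm and 10.7 degrees, less where a joint would pass 70% of its speed; a pose out of reach is approached as far as the arm can. A call with a gripper value outside its range is refused whole. "grip" is the finger opening in mm, from 0 to 91.8, set as the call begins (left out, the last holds). The fingers move at their own pace and stop on an object; "grip_force" is the grip in N (left out, the last holds). Time passes only in rows, so rows that repeat a pose let the fingers close. It gives the time, the measured TCP pose, the force and the opening at its end, in the units of the state.
- arm.observe(): the state, without advancing time (a new reading comes with each control period).
- arm.get_image(name): name is "scene" or "top" or "wrist"; returns the picture (400x640x3 uint8, red, green, blue); there is no depth.
- arm.camera_info(name): a dict with "mtx" (3x3 intrinsics, pixels), "pose" (4x4, takes a point from camera to world coordinates); the wrist camera has in their place "T_tool_cam" (4x4, takes a point from camera to tool coordinates, whose origin is the TCP and whose axes are the flange's). Camera axes: x right, y down, z forward; pixel columns grow to the right and rows downward; lengths in m; the calibration is good to about 2 mm. The wrist camera is an equidistant fisheye: a pixel r from the principal point sees the ray r / f radians off the axis. A picture is of the moment at which its call begins: read the wrist's pose just before it. camera_info takes no time and is no camera call.
- arm.sign_off(): hands the job in, once; it reports no verdict.
The state is a dict: "clock": time; "joints": joint angles; "dq": joint speeds; "joint_efforts": joint torques, N m; "position": TCP position; "ee_rot": TCP orientation; "force": force on the tool from outside, world axes, zero at the start; "ft_torque": the same for the moment, N m; "width": opening from 0.0 (shut) to 1.0 (fully open).
Only numpy, scipy, OpenCV 4.12 (cv2) and the standard library are available. Lean on these libraries where they do the work, as an engineer would, in place of code of your own. Each camera call takes 0.05 s, during which the arm holds its last target.

## Task

The pack of glass cassettes standing in the grey casting chamber is too short and leaves a gap at the stop wall: keep adding white spacer plates from the stand, upright and each fully down in that gap, until it is snug, that is, until there is no room for one more. Then slide the keeper, the steel tongue with the black knob, fully forward over the plates. Keep the plates that are not needed in the stand, leave the two packs on the bench where they are, and do not disturb the other things.

Things in the scene. Friction and masses are not known exactly. Their poses are not given: they have to be found in the camera images.
- chamber: Fixed grey frame, open at top, no floor; inside 103 mm (x) by 80 mm (y). Origin: bench top, centre of inside; z up. Side walls at x +-51.5 mm, 40 mm high, lips flare outward to 50 mm. End walls 55 mm high, inner faces at y +40 (far wall, pack stands against it) and y -40 (stop wall). Outside the stop wall, at x -54 to -30, a guide block 60 mm high (rails to 69) runs to y -140 and carries the keeper.
- gap_stop (a point): Middle of the inner face of the chamber's stop wall (x 0, y -40, z 30 mm in the chamber's frame, axes as the chamber's). The gap to fill runs from here along +y to the front face of the pack in the chamber.
- keeper (a joint): Flat steel tongue, 11 mm wide, sliding along the chamber's +y on the guide block at x -42 mm, underside 63 mm above the bench. 0 = fully back (tip 15 mm outside the stop wall's inner face), 0.055 m = fully forward (tip 40 mm past it, over the spacers' shoulders). About 1.5 N of friction; stays where left. A spacer not fully down blocks it.
- keeper_knob (a point): Centre of the keeper's upright black knob, 16 mm diameter, from 75 to 101 mm above the bench. Moves with the keeper; axes as the chamber's.
- stand: Grey spacer stand fixed to the bench, 120 mm (x) x 166 mm (y), 32 mm high, origin on the bench top at its centre. Four slots along its x at y = -57, -19, +19, +57 mm, each 18.6 mm wide, 104 mm long, with their floor 6 mm above the bench.
- pack_1_front (a point): Loose pack of glass cassettes, 60 mm long (its y), 96 mm wide, 55 mm high, 0.45 kg. The point is the middle of its front face, half-way up; the pack runs from here along its +y. One of the three packs stands in the chamber, rear against the far wall, axes along the chamber's; the other two stand on the bench beyond the far wall.
- pack_2_front (a point): Loose pack of glass cassettes, 44 mm long (its y), 96 mm wide, 55 mm high, 0.45 kg. The point is the middle of its front face, half-way up; the pack runs from here along its +y. One of the three packs stands in the chamber, rear against the far wall, axes along the chamber's; the other two stand on the bench beyond the far wall.
- pack_3_front (a point): Loose pack of glass cassettes, 28 mm long (its y), 96 mm wide, 55 mm high, 0.45 kg. The point is the middle of its front face, half-way up; the pack runs from here along its +y. One of the three packs stands in the chamber, rear against the far wall, axes along the chamber's; the other two stand on the bench beyond the far wall.
- spacer_0_mid (a point): White plastic spacer plate, one of four alike, about 100 g: body 16 mm thick (its y), 100 mm wide (its x), 60 mm high; on its top middle a grip tab 30 mm wide (x), 8 mm thick, 40 mm high (its top 6 mm tapers to 22 mm wide). 100 mm high in all, foot edges chamfered 1.5 mm. Same both ways round. The point is 50 mm above its foot. It starts upright in a slot of the stand.
- spacer_1_mid (a point): White plastic spacer plate, one of four alike, about 100 g: body 16 mm thick (its y), 100 mm wide (its x), 60 mm high; on its top middle a grip tab 30 mm wide (x), 8 mm thick, 40 mm high (its top 6 mm tapers to 22 mm wide). 100 mm high in all, foot edges chamfered 1.5 mm. Same both ways round. The point is 50 mm above its foot. It starts upright in a slot of the stand.
- spacer_2_mid (a point): White plastic spacer plate, one of four alike, about 100 g: body 16 mm thick (its y), 100 mm wide (its x), 60 mm high; on its top middle a grip tab 30 mm wide (x), 8 mm thick, 40 mm high (its top 6 mm tapers to 22 mm wide). 100 mm high in all, foot edges chamfered 1.5 mm. Same both ways round. The point is 50 mm above its foot. It starts upright in a slot of the stand.
- spacer_3_mid (a point): White plastic spacer plate, one of four alike, about 100 g: body 16 mm thick (its y), 100 mm wide (its x), 60 mm high; on its top middle a grip tab 30 mm wide (x), 8 mm thick, 40 mm high (its top 6 mm tapers to 22 mm wide). 100 mm high in all, foot edges chamfered 1.5 mm. Same both ways round. The point is 50 mm above its foot. It starts upright in a slot of the stand.
- forceps: Bystander: steel forceps, 130 mm long, lying between the stand and the chamber.
- plate_left_0: Bystander: culture plate with lid, 93 mm diameter, 16 mm high, on the bench at the right.
- tube_out_0: Bystander: plugged culture tube, 193 mm long, 20 mm thick, lying on the bench at the right.
Things that resemble listed ones, but are neither listed nor needed, are in the scene too. What is shaped like the part that bears spacer_2_mid but blue is not meant.

How it is judged:
On the way:
1. the gap is filled with as many spacers as it takes, each upright and fully down, the other spacers in the stand, while the keeper is still back ((horizontal distance between each of pack_1_front, spacer_0_mid and gap_stop below 0.06 m or horizontal distance between each of pack_1_front, spacer_1_mid and gap_stop below 0.06 m or horizontal distance between each of pack_1_front, spacer_2_mid and gap_stop below 0.06 m or horizontal distance between each of pack_1_front, spacer_3_mid and gap_stop below 0.06 m or horizontal distance between each of pack_2_front, spacer_0_mid, spacer_1_mid and gap_stop below 0.06 m or horizontal distance between each of pack_2_front, spacer_0_mid, spacer_2_mid and gap_stop below 0.06 m or horizontal distance between each of pack_2_front, spacer_0_mid, spacer_3_mid and gap_stop below 0.06 m or horizontal distance between each of pack_2_front, spacer_1_mid, spacer_2_mid and gap_stop below 0.06 m or horizontal distance between each of pack_2_front, spacer_1_mid, spacer_3_mid and gap_stop below 0.06 m or horizontal distance between each of pack_2_front, spacer_2_mid, spacer_3_mid and gap_stop below 0.06 m or horizontal distance between each of pack_3_front, spacer_0_mid, spacer_1_mid, spacer_2_mid and gap_stop below 0.06 m or horizontal distance between each of pack_3_front, spacer_0_mid, spacer_1_mid, spacer_3_mid and gap_stop below 0.06 m or horizontal distance between each of pack_3_front, spacer_0_mid, spacer_2_mid, spacer_3_mid and gap_stop below 0.06 m or horizontal distance between each of pack_3_front, spacer_1_mid, spacer_2_mid, spacer_3_mid and gap_stop below 0.06 m) and ((x of spacer_0_mid in the frame of chamber between -0.006 and 0.006 m and y of spacer_0_mid in the frame of chamber between -0.034 and 0.006 m and z of spacer_0_mid in the frame of chamber between 0.046 and 0.0535 m and angle between spacer_0_mid's own z axis and vertical below 0.12 rad) or (x of spacer_0_mid in the frame of stand between -0.01 and 0.01 m and y of spacer_0_mid in the frame of stand between -0.07 and 0.07 m and z of spacer_0_mid in the frame of stand between 0.051 and 0.0605 m and angle between spacer_0_mid's own z axis and vertical below 0.2 rad)) and ((x of spacer_1_mid in the frame of chamber between -0.006 and 0.006 m and y of spacer_1_mid in the frame of chamber between -0.034 and 0.006 m and z of spacer_1_mid in the frame of chamber between 0.046 and 0.0535 m and angle between spacer_1_mid's own z axis and vertical below 0.12 rad) or (x of spacer_1_mid in the frame of stand between -0.01 and 0.01 m and y of spacer_1_mid in the frame of stand between -0.07 and 0.07 m and z of spacer_1_mid in the frame of stand between 0.051 and 0.0605 m and angle between spacer_1_mid's own z axis and vertical below 0.2 rad)) and ((x of spacer_2_mid in the frame of chamber between -0.006 and 0.006 m and y of spacer_2_mid in the frame of chamber between -0.034 and 0.006 m and z of spacer_2_mid in the frame of chamber between 0.046 and 0.0535 m and angle between spacer_2_mid's own z axis and vertical below 0.12 rad) or (x of spacer_2_mid in the frame of stand between -0.01 and 0.01 m and y of spacer_2_mid in the frame of stand between -0.07 and 0.07 m and z of spacer_2_mid in the frame of stand between 0.051 and 0.0605 m and angle between spacer_2_mid's own z axis and vertical below 0.2 rad)) and ((x of spacer_3_mid in the frame of chamber between -0.006 and 0.006 m and y of spacer_3_mid in the frame of chamber between -0.034 and 0.006 m and z of spacer_3_mid in the frame of chamber between 0.046 and 0.0535 m and angle between spacer_3_mid's own z axis and vertical below 0.12 rad) or (x of spacer_3_mid in the frame of stand between -0.01 and 0.01 m and y of spacer_3_mid in the frame of stand between -0.07 and 0.07 m and z of spacer_3_mid in the frame of stand between 0.051 and 0.0605 m and angle between spacer_3_mid's own z axis and vertical below 0.2 rad)) and value of joint keeper below 0.015 m), for 0.2 s.
At the end, for the whole second after the job is handed in: The gap holds all the spacers that fit (1, 2 or 3 beside the 60, 44 or 28 mm pack), upright within 0.12 rad, feet at most 3.5 mm off the bench; the others stand in the stand's slots; the keeper is forward to within 5 mm of its end; all at rest ((horizontal distance between each of pack_1_front, spacer_0_mid and gap_stop below 0.06 m or horizontal distance between each of pack_1_front, spacer_1_mid and gap_stop below 0.06 m or horizontal distance between each of pack_1_front, spacer_2_mid and gap_stop below 0.06 m or horizontal distance between each of pack_1_front, spacer_3_mid and gap_stop below 0.06 m or horizontal distance between each of pack_2_front, spacer_0_mid, spacer_1_mid and gap_stop below 0.06 m or horizontal distance between each of pack_2_front, spacer_0_mid, spacer_2_mid and gap_stop below 0.06 m or horizontal distance between each of pack_2_front, spacer_0_mid, spacer_3_mid and gap_stop below 0.06 m or horizontal distance between each of pack_2_front, spacer_1_mid, spacer_2_mid and gap_stop below 0.06 m or horizontal distance between each of pack_2_front, spacer_1_mid, spacer_3_mid and gap_stop below 0.06 m or horizontal distance between each of pack_2_front, spacer_2_mid, spacer_3_mid and gap_stop below 0.06 m or horizontal distance between each of pack_3_front, spacer_0_mid, spacer_1_mid, spacer_2_mid and gap_stop below 0.06 m or horizontal distance between each of pack_3_front, spacer_0_mid, spacer_1_mid, spacer_3_mid and gap_stop below 0.06 m or horizontal distance between each of pack_3_front, spacer_0_mid, spacer_2_mid, spacer_3_mid and gap_stop below 0.06 m or horizontal distance between each of pack_3_front, spacer_1_mid, spacer_2_mid, spacer_3_mid and gap_stop below 0.06 m) and ((x of spacer_0_mid in the frame of chamber between -0.006 and 0.006 m and y of spacer_0_mid in the frame of chamber between -0.034 and 0.006 m and z of spacer_0_mid in the frame of chamber between 0.046 and 0.0535 m and angle between spacer_0_mid's own z axis and vertical below 0.12 rad) or (x of spacer_0_mid in the frame of stand between -0.01 and 0.01 m and y of spacer_0_mid in the frame of stand between -0.07 and 0.07 m and z of spacer_0_mid in the frame of stand between 0.051 and 0.0605 m and angle between spacer_0_mid's own z axis and vertical below 0.2 rad)) and ((x of spacer_1_mid in the frame of chamber between -0.006 and 0.006 m and y of spacer_1_mid in the frame of chamber between -0.034 and 0.006 m and z of spacer_1_mid in the frame of chamber between 0.046 and 0.0535 m and angle between spacer_1_mid's own z axis and vertical below 0.12 rad) or (x of spacer_1_mid in the frame of stand between -0.01 and 0.01 m and y of spacer_1_mid in the frame of stand between -0.07 and 0.07 m and z of spacer_1_mid in the frame of stand between 0.051 and 0.0605 m and angle between spacer_1_mid's own z axis and vertical below 0.2 rad)) and ((x of spacer_2_mid in the frame of chamber between -0.006 and 0.006 m and y of spacer_2_mid in the frame of chamber between -0.034 and 0.006 m and z of spacer_2_mid in the frame of chamber between 0.046 and 0.0535 m and angle between spacer_2_mid's own z axis and vertical below 0.12 rad) or (x of spacer_2_mid in the frame of stand between -0.01 and 0.01 m and y of spacer_2_mid in the frame of stand between -0.07 and 0.07 m and z of spacer_2_mid in the frame of stand between 0.051 and 0.0605 m and angle between spacer_2_mid's own z axis and vertical below 0.2 rad)) and ((x of spacer_3_mid in the frame of chamber between -0.006 and 0.006 m and y of spacer_3_mid in the frame of chamber between -0.034 and 0.006 m and z of spacer_3_mid in the frame of chamber between 0.046 and 0.0535 m and angle between spacer_3_mid's own z axis and vertical below 0.12 rad) or (x of spacer_3_mid in the frame of stand between -0.01 and 0.01 m and y of spacer_3_mid in the frame of stand between -0.07 and 0.07 m and z of spacer_3_mid in the frame of stand between 0.051 and 0.0605 m and angle between spacer_3_mid's own z axis and vertical below 0.2 rad)) and value of joint keeper above 0.05 m and linear speed of each of spacer_0, spacer_1, spacer_2, spacer_3 below 0.02 m/s); the robot touches nothing.
It fails at once if a pack of cassettes is shoved more than 40 mm or tipped (distance of any of pack_1_front, pack_2_front, pack_3_front from where it was at the start of the episode above 0.04 m or angle between any of pack_1_front, pack_2_front, pack_3_front's own z axis and vertical above 0.3 rad).
It fails at once if the forceps, the culture plate or the loose tube is moved more than 30 mm (distance of any of forceps, plate_left_0, tube_out_0 from where it was at the start of the episode above 0.03 m).
It also fails if it takes over 72 s, if anything falls off the work surface, if the arm or the gripper's body presses on something with over 40 N, if the wrist force passes 120 N, or if a joint passes its speed limit or range.

## Working session

There is one attempt and no reset: what is moved stays moved. The work goes in short steps, Python scripts to look and compute and a tool call to move; the robot and the scene stay as the last step left them, time stands still between calls to the robot, and variables do not carry over. Pictures are saved under pics/ and viewed, and the job is handed in when it is done.

Besides the shell and the picture viewer there is one more tool, called after "Emit:" by a JSON object that holds its "fn" and its "kwargs". move_arm: Moves the arm, as the interface text tells. Its arguments: {"type":"object","properties":{"steps":{"type":"array"},"grip":{"type":"number"},"grip_force":{"type":"number"}},"required":["steps"]}

```bash
mkdir -p pics; python3 - <<'E'
from cell import arm
import cv2,numpy as np
s=arm.observe();print(s)
for n in("scene","top","wrist"):
    im=arm.get_image(n);cv2.imwrite(f"pics/{n}0.png",im[:,:,::-1])
    print(n,{k:np.round(v,4).tolist() if not isinstance(v,str) else v for k,v in arm.camera_info(n).items()})
E
```

```text
{'clock': 0.0, 'joints': array([ 1.09341508,  0.43521399,  0.02497735,  1.57407893, -0.01159757,
        1.13398594, -0.07512092]), 'dq': array([ 2.47188842e-04, -4.39419862e-04, -2.69691798e-03, -6.61777337e-04,
       -1.19994406e-03,  7.06387760e-04, -4.11458329e-05]), 'joint_efforts': array([-4.02236483e-04, -6.67853808e+01,  9.85542051e-01, -3.14463687e+01,
       -6.03869255e-02,  4.28028137e-02,  1.98750176e-04]), 'position': array([ 0.22867925, -0.58142072,  0.40395742]), 'ee_rot': array([-3.08516741e+00, -5.84845558e-01,  6.71190200e-04]), 'force': array([-0.35527631,  0.05351583,  0.17349348]), 'ft_torque': array([0.01578363, 0.01847245, 0.00790326]), 'width': 0.9980445612314269}
scene {'mtx': [[442.9088, 0.0, 319.4182], [0.0, 442.9088, 192.6213], [0.0, 0.0, 1.0]], 'pose': [[-0.8937, -0.3371, 0.296, 0.122], [-0.4486, 0.6763, -0.5843, 0.7865], [-0.0032, -0.655, -0.7556, 1.0885], [0.0, 0.0, 0.0, 1.0]]}
top {'mtx': [[435.3306, 0.0, 328.1337], [0.0, 435.3306, 197.2022], [0.0, 0.0, 1.0]], 'pose': [[-0.01, -0.9821, 0.1882, 0.257], [-0.9999, 0.0104, 0.001, -0.0173], [-0.0029, -0.1881, -0.9821, 1.4948], [0.0, 0.0, 0.0, 1.0]]}
wrist {'mtx': [[309.7069, 0.0, 326.4316], [0.0, 309.7069, 205.3622], [0.0, 0.0, 1.0]], 'T_tool_cam': [[-0.0009, -0.9625, -0.2713, 0.074], [1.0, -0.0006, -0.0012, 0.0007], [0.001, -0.2713, 0.9625, 0.0206], [0.0, 0.0, 0.0, 1.0]]}
```

View pics/scene0.png

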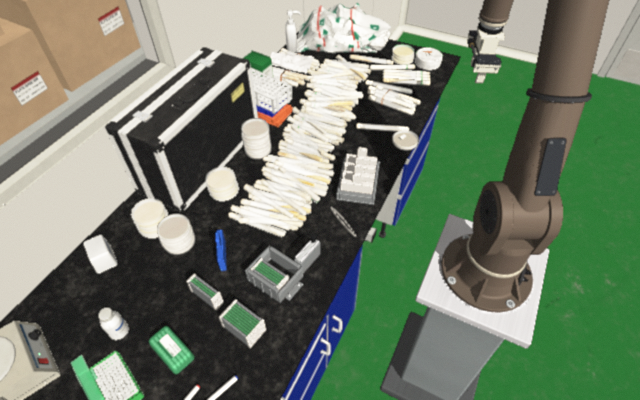

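View pics/top0.png

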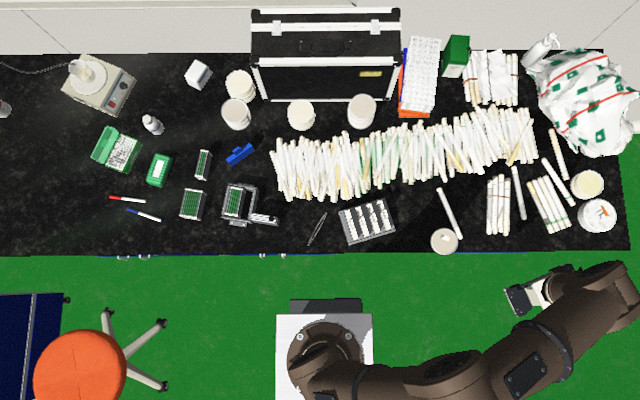

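View pics/wrist0.png

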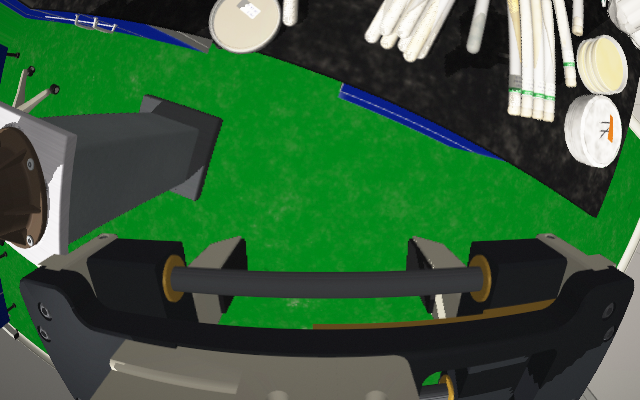

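```bash
cat > h.py <<'E'
from cell import arm
import cv2,numpy as np
from scipy.spatial.transform import Rotation as R
def T_tool(s):
    T=np.eye(4);T[:3,:3]=R.from_rotvec(s["ee_rot"]).as_matrix();T[:3,3]=s["position"];return T
def ray(n,px,T=None):
    c=arm.camera_info(n);K=np.array(c["mtx"]);px=np.atleast_2d(np.asarray(px,float))
    d=(px-[K[0,2],K[1,2]])/K[0,0]
    if n=="wrist":
        th=np.linalg.norm(d,axis=1,keepdims=True)+1e-12
        v=np.hstack([d/th*np.sin(th),np.cos(th)]);P=T@np.array(c["T_tool_cam"])
    else:
        v=np.hstack([d,np.ones((len(d),1))]);P=np.array(c["pose"])
    return P[:3,3],v@P[:3,:3].T
def onz(n,px,z,T=None):
    o,v=ray(n,px,T);t=(z-o[2])/v[:,2:];return o+v*t
def proj(X,T):
    c=arm.camera_info("wrist");K=np.array(c["mtx"]);P=np.linalg.inv(T@np.array(c["T_tool_cam"]))
    X=np.atleast_2d(X)@P[:3,:3].T+P[:3,3];r=np.linalg.norm(X[:,:2],axis=1);th=np.arctan2(r,X[:,2])
    return X[:,:2]/r[:,None]*th[:,None]*K[0,0]+[K[0,2],K[1,2]]
E
python3 - <<'E'
from h import *
im=cv2.imread("pics/top0.png")
c=im[160:260,200:420];cv2.imwrite("pics/c1.png",cv2.resize(c,None,fx=3.6,fy=3.6,interpolation=2))
im=cv2.imread("pics/scene0.png")
c=im[130:360,170:420];cv2.imwrite("pics/c2.png",cv2.resize(c,None,fx=2.6,fy=2.6,interpolation=2))
print(onz("top",[[367,222],[235,200],[265,218],[270,201]],0.03).round(3))
E
```

```text
[[ 0.451 -0.147  0.03 ]
 [ 0.531  0.303  0.03 ]
 [ 0.468  0.199  0.03 ]
 [ 0.526  0.183  0.03 ]]
```

View pics/c1.png

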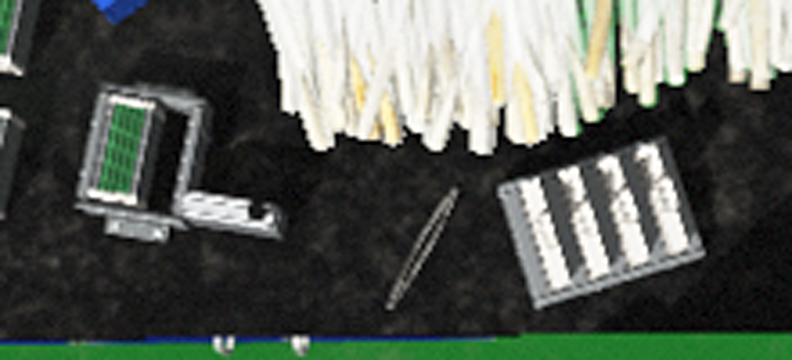

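View pics/c2.png

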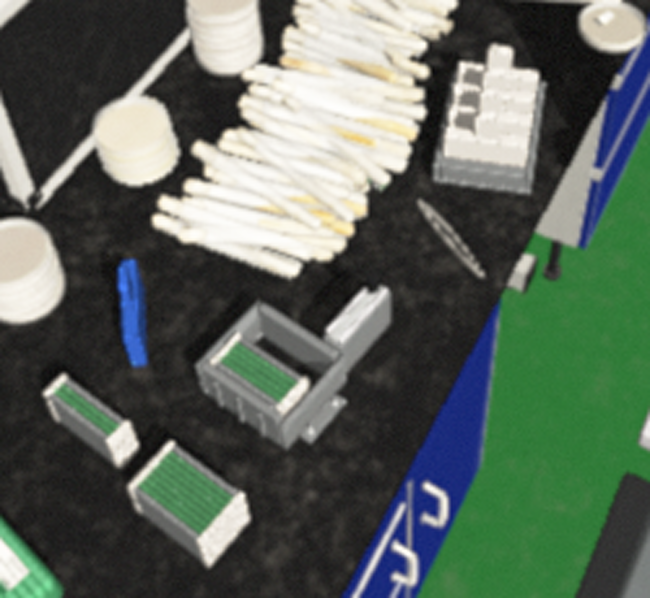

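Emit:
{"fn": "move_arm", "kwargs": {"steps": [[332, -322, 0, 0.08], [332, -322, 0, 0.08], [332, -322, 0, 0.08], [332, -322, 0, 0.08], [332, -322, 0, 0.08], [332, -322, 0, 0.08], [332, -322, 0, 0.08], [332, -322, 0, 0.08], [332, -322, 0, 0.08]], "grip": 60}}

```text
clock: 1.27
position: [0.4205, -0.1585, 0.4047]
ee_rot: [-3.106, -0.468, -0.0]
force: [-0.2, -0.7, 0.4]
width: 0.654
```

```bash
cat > snap.py <<'E'
import sys
from h import *
s=arm.observe();T=T_tool(s);im=arm.get_image("wrist")
cv2.imwrite(f"pics/{sys.argv[1]}.png",im[:,:,::-1]);np.save(f"pics/{sys.argv[1]}.npy",T)
print(s["clock"],s["position"].round(4),np.degrees(np.arctan2(T[1,0],T[0,0])).round(2),s["force"].round(1),round(s["width"]*91.8,1), np.round(s["joints"],2))
E
python3 snap.py w1
```

```text
1.275 [ 0.4205 -0.1585  0.4047] 17.13 [-0.2 -0.7  0.4] 60.0 [ 0.44  0.16 -0.22  1.96  0.04  1.02 -1.08]
```

View pics/w1.png

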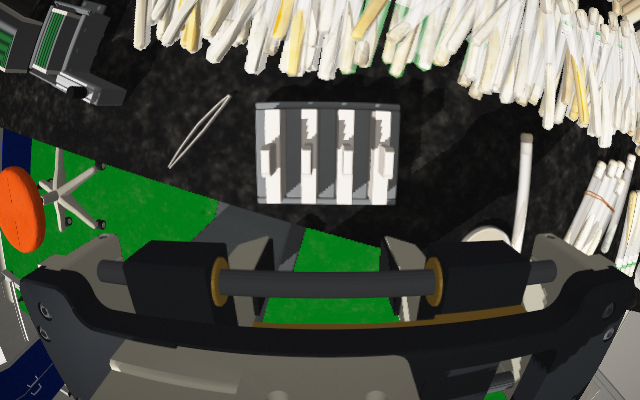

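```bash
python3 - <<'E'
import cv2
im=cv2.imread("pics/w1.png");c=im[90:220,240:415]
cv2.imwrite("pics/c3.png",cv2.resize(c,None,fx=4.5,fy=4.5,interpolation=2))
E
```

```text
(no output)
```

View pics/c3.png

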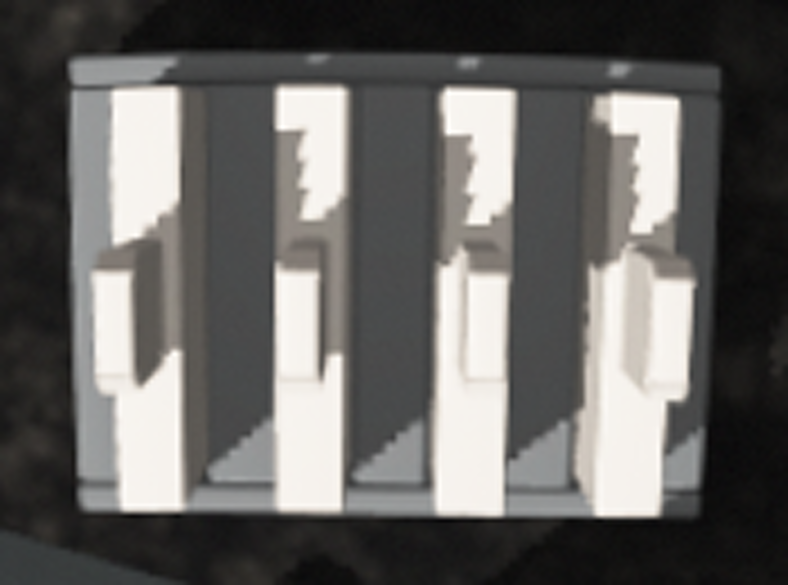

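```bash
python3 - <<'E'
from h import *
T=np.load("pics/w1.npy")
f=lambda p:np.array(p,float)/4.5+[240,90]-0.4
tops={"tab0":[(94,268),(133,268),(135,385),(97,385)],"tab1":[(283,268),(320,268),(320,380),(281,380)],"tab2":[(470,268),(508,268),(505,380),(466,380)],"tab3":[(655,268),(693,272),(686,390),(645,385)]}
for k,p in tops.items():
    q=onz("wrist",f(p),0.106,T);print(k,q.mean(0).round(4),"thick",np.linalg.norm(q[0]-q[1]).round(4),"len",np.linalg.norm(q[1]-q[2]).round(4),"yaw",np.degrees(np.arctan2(*(q[1]-q[2])[[1,0]])).round(1))
b={"b0":[(110,87),(180,87),(185,512),(120,512)],"b1":[(275,85),(349,85),(344,513),(275,513)],"b2":[(440,88),(517,88),(504,516),(434,516)],"b3":[(607,93),(681,96),(661,517),(593,517)]}
for k,p in b.items():
    q=onz("wrist",f(p),0.066,T);d=(q[0]+q[1])/2-(q[2]+q[3])/2
    print(k,q.mean(0).round(4),"w",np.linalg.norm(q[0]-q[1]).round(4),np.linalg.norm(q[2]-q[3]).round(4),"len",np.linalg.norm(d).round(4),"yaw",np.degrees(np.arctan2(d[1],d[0])).round(2))
q=onz("wrist",f([(70,85),(718,92),(702,490),(80,485)]),0.032,T);print(q.round(4),q.mean(0))
E
```

```text
tab0 [ 0.4391 -0.0941  0.106 ] thick 0.0081 len 0.0241 yaw 16.2
tab1 [ 0.4504 -0.1305  0.106 ] thick 0.0074 len 0.0228 yaw 16.6
tab2 [ 0.4614 -0.1663  0.106 ] thick 0.0076 len 0.0228 yaw 16.4
tab3 [ 0.4719 -0.2022  0.106 ] thick 0.0079 len 0.0244 yaw 15.9
b0 [ 0.4391 -0.0938  0.066 ] w 0.0162 0.0159 len 0.1002 yaw 16.42
b1 [ 0.4499 -0.1302  0.066 ] w 0.0167 0.0164 len 0.1 yaw 16.2
b2 [ 0.4603 -0.1664  0.066 ] w 0.0174 0.0166 len 0.1 yaw 16.4
b3 [ 0.471  -0.2027  0.066 ] w 0.0172 0.0166 len 0.0997 yaw 16.49
[[ 0.4822 -0.0546  0.032 ]
 [ 0.5287 -0.2119  0.032 ]
 [ 0.4289 -0.2423  0.032 ]
 [ 0.3817 -0.0842  0.032 ]] [ 0.4553833  -0.14825978  0.032     ]
```

Emit:
{"fn": "move_arm", "kwargs": {"steps": [[253, -433, 0, 2.1], [253, -433, 0, 2.1], [253, -433, 0, 2.1], [253, -433, 0, 2.1], [253, -433, 0, 2.1], [253, -433, 0, 2.1], [253, -433, 0, 2.1], [253, -433, 0, 2.1], [253, -433, 0, 2.1], [253, -433, 0, 2.1], [253, -433, 0, 2.1], [253, -433, 0, 2.1], [253, -433, 0, 2.1]]}}

```text
clock: 2.95
position: [0.5491, 0.2966, 0.376]
ee_rot: [2.434, -1.965, -0.135]
force: [28.0, -79.7, 27.2]
width: 0.655
```

```bash
python3 snap.py w2
```

```text
2.95 [0.5491 0.2966 0.376 ] -77.92 [ 28.  -79.7  27.2] 60.1 [-1.27  0.81  1.32  1.65 -0.84  1.41 -2.74]
```

View pics/w2.png

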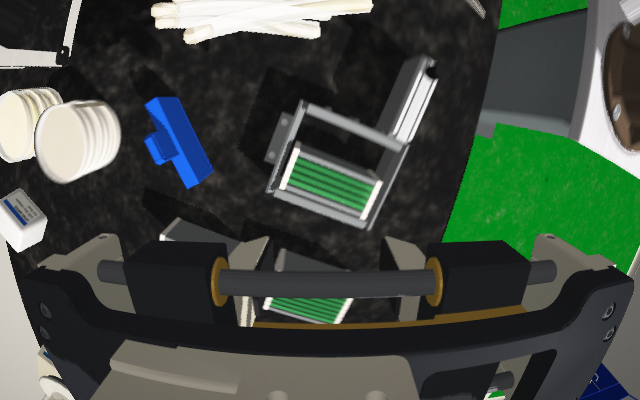

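Emit:
{"fn": "move_arm", "kwargs": {"steps": [[0, 0, 0, -0.1], [0, 0, 0, -0.3], [0, 0, 0, -0.45], [0, 0, 0, -0.6]]}}

```text
clock: 3.5
position: [0.5501, 0.2891, 0.3772]
ee_rot: [-2.9, 1.162, 0.132]
force: [-0.5, 0.2, -0.9]
width: 0.649
```

```bash
python3 - <<'E'
from h import *
s=arm.observe();T=T_tool(s);print(s["clock"],T.round(4),s["joints"].round(2),s["dq"].round(2),s["force"])
E
```

```text
3.5 [[ 0.7203 -0.6898 -0.073   0.5501]
 [-0.6886 -0.7238  0.045   0.2891]
 [-0.0839  0.0179 -0.9963  0.3772]
 [ 0.      0.      0.      1.    ]] [-1.23  0.71  1.17  1.65 -0.73  1.33 -2.23] [ 0.09 -0.17 -0.3  -0.01  0.2  -0.15  1.  ] [-0.53593735  0.19413632 -0.91460572]
```

Emit:
{"fn": "move_arm", "kwargs": {"steps": [[0, 0, 0, -0.18], [0, 0, 0, -0.35], [0, 0, 0, -0.5], [0, 0, 0, -0.6], [0, 0, 0, -0.6], [0, 0, 0, -0.6]]}}

```text
clock: 4.25
position: [0.5497, 0.2903, 0.3768]
ee_rot: [-3.089, 0.261, 0.12]
force: [-0.1, 0.8, 0.4]
width: 0.656
```

```bash
python3 - <<'E'
from h import *
s=arm.observe();T=T_tool(s);print(s["clock"],T.round(4),s["joints"].round(2),s["dq"].round(2),s["force"])
E
```

```text
4.25 [[ 0.9828 -0.169  -0.0739  0.5497]
 [-0.1659 -0.9851  0.0458  0.2903]
 [-0.0806 -0.0327 -0.9962  0.3768]
 [ 0.      0.      0.      1.    ]] [-1.17  0.64  1.02  1.65 -0.63  1.26 -1.73] [-0.01  0.01 -0.   -0.   -0.    0.    0.  ] [-0.08775291  0.79634002  0.40424374]
```

```bash
cat > to.py <<'E'
import sys
from h import *
# usage: to.py x y z [yawdeg]
s=arm.observe();T=T_tool(s);t=np.array([float(v) for v in sys.argv[1:4]])
print("shift mm",(T[:3,:3].T@(t-T[:3,3])*1000).round(1),"pos",T[:3,3].round(4),"zaxis",T[:3,2].round(4),"yaw",np.degrees(np.arctan2(T[1,0],T[0,0])).round(2),"q",s["joints"].round(2),"F",s["force"].round(1),"t",s["clock"],"w",round(s["width"]*91.8,1))
if len(sys.argv)>4:
    y=np.radians(float(sys.argv[4]));d=y-np.arctan2(T[1,0],T[0,0]);print("twist",-(round((d+np.pi)%(2*np.pi)-np.pi,4)))
E
python3 to.py 0.55 -0.30 0.45 17
```

```text
shift mm [  92.4  579.1 -100. ] pos [0.5497 0.2903 0.3768] zaxis [-0.0739  0.0458 -0.9962] yaw -9.58 q [-1.17  0.64  1.02  1.65 -0.63  1.26 -1.73] F [-0.1  0.8  0.4] t 4.25 w 60.2
twist -0.464
```

Emit:
{"fn": "move_arm", "kwargs": {"steps": [[92, 579, -100, -0.46], [92, 579, -100, -0.46], [92, 579, -100, -0.46], [92, 579, -100, -0.46], [92, 579, -100, -0.46], [92, 579, -100, -0.46], [92, 579, -100, -0.46], [92, 579, -100, -0.46], [92, 579, -100, -0.46], [92, 579, -100, -0.46], [92, 579, -100, -0.46], [92, 579, -100, -0.46]]}}

```text
clock: 5.75
position: [0.5515, -0.2981, 0.449]
ee_rot: [-3.049, -0.452, 0.104]
force: [0.7, 0.4, -0.3]
width: 0.655
```

```bash
python3 to.py 0.72 -0.41 0.45 17;python3 to.py 0.89 -0.51 0.45 17
```

```text
shift mm [128.2 155.3 -18.9] pos [ 0.5515 -0.2981  0.449 ] zaxis [-0.0752  0.0466 -0.9961] yaw 16.98 q [-0.15  0.56  0.94  1.51 -0.43  1.39 -0.45] F [ 0.7  0.4 -0.3] t 5.75 w 60.2
twist -0.0003
shift mm [261.4 299.7 -36.4] pos [ 0.5515 -0.2981  0.449 ] zaxis [-0.0752  0.0466 -0.9961] yaw 16.98 q [-0.15  0.56  0.94  1.51 -0.43  1.39 -0.45] F [ 0.7  0.4 -0.3] t 5.75 w 60.2
twist -0.0003
```

Emit:
{"fn": "move_arm", "kwargs": {"steps": [[50, 60, -8, 0], [100, 120, -15, 0], [150, 180, -22, 0], [180, 210, -26, 0], [200, 230, -28, 0], [200, 230, -28, 0]]}}

```text
clock: 6.5
position: [0.7777, -0.4517, 0.4624]
ee_rot: [-3.057, -0.418, 0.022]
force: [1.1, -3.1, 5.4]
width: 0.652
```

```bash
python3 to.py 0.89 -0.51 0.45 17
```

```text
shift mm [92.6 86.9  6.7] pos [ 0.7777 -0.4517  0.4624] zaxis [-0.022   0.0539 -0.9983] yaw 15.59 q [ 0.41  1.16  1.24  0.16 -1.21  1.97 -0.73] F [ 1.1 -3.1  5.4] t 6.5 w 59.9
twist -0.0246
```

```bash
python3 to.py 0.30 -0.68 0.45 17;python3 to.py 0.34 -0.80 0.45 17
```

```text
shift mm [-521.4   92.3   10.6] pos [ 0.7777 -0.4517  0.4624] zaxis [-0.022   0.0539 -0.9983] yaw 15.59 q [ 0.41  1.16  1.24  0.16 -1.21  1.97 -0.73] F [ 1.1 -3.1  5.4] t 6.5 w 59.9
twist -0.0246
shift mm [-515.1  218.4    3.2] pos [ 0.7777 -0.4517  0.4624] zaxis [-0.022   0.0539 -0.9983] yaw 15.59 q [ 0.41  1.16  1.24  0.16 -1.21  1.97 -0.73] F [ 1.1 -3.1  5.4] t 6.5 w 59.9
twist -0.0246
```

Emit:
{"fn": "move_arm", "kwargs": {"steps": [[-60, 10, 0, 0], [-120, 20, 3, 0], [-180, 30, 5, 0], [-240, 45, 7, 0], [-300, 55, 8, 0], [-360, 65, 8, 0], [-420, 75, 9, 0], [-480, 85, 10, 0], [-521, 92, 10, 0], [-521, 92, 10, 0]]}}

```text
clock: 7.75
position: [0.2948, -0.6806, 0.4502]
ee_rot: [-3.058, -0.404, 0.025]
force: [0.2, 0.6, -0.2]
width: 0.655
```

```bash
python3 to.py 0.36 -0.90 0.45 17; python3 -c "
from h import *
s=arm.observe();print(s)"
```

```text
shift mm [  6.  228.4 -13.1] pos [ 0.2948 -0.6806  0.4502] zaxis [-0.0233  0.054  -0.9983] yaw 15.05 q [ 0.57  0.89  1.26  1.18 -0.8   1.64  0.34] F [ 0.2  0.6 -0.2] t 7.75 w 60.1
twist -0.034
{'clock': 7.75, 'joints': array([ 0.57363705,  0.89049213,  1.25674826,  1.18117296, -0.80473803,
        1.63961992,  0.34221109]), 'dq': array([-0.06497597,  0.01188664, -0.03869806, -0.04714575, -0.03491279,
        0.01774625, -0.03109519]), 'joint_efforts': array([  2.74224669, -79.89403009,  24.23122287, -22.19975889,
         0.51772764,   0.11090622,   0.64500449]), 'position': array([ 0.29478701, -0.68059777,  0.45024486]), 'ee_rot': array([-3.05833574, -0.40368246,  0.02474993]), 'force': array([ 0.16649798,  0.60828329, -0.1913228 ]), 'ft_torque': array([-0.01146819, -0.00918474,  0.01231392]), 'width': 0.6546067738849631}
```

```bash
cat > kin.py <<'E'
import numpy as np, itertools
from scipy.optimize import least_squares
from scipy.spatial.transform import Rotation as R
D=[([1.09341508,.43521399,.02497735,1.57407893,-.01159757,1.13398594,-.07512092],[.22867925,-.58142072,.40395742],[-3.08516741,-.584845558,.00067119]),
([.44,.16,-.22,1.96,.04,1.02,-1.08],[.4205,-.1585,.4047],[-3.106,-.468,0]),
([-1.27,.81,1.32,1.65,-.84,1.41,-2.74],[.5491,.2966,.376],[2.434,-1.965,-.135]),
([-1.23,.71,1.17,1.65,-.73,1.33,-2.23],[.5501,.2891,.3772],[-2.9,1.162,.132]),
([-1.17,.64,1.02,1.65,-.63,1.26,-1.73],[.5497,.2903,.3768],[-3.089,.261,.12]),
([-.15,.56,.94,1.51,-.43,1.39,-.45],[.5515,-.2981,.449],[-3.049,-.452,.104]),
([.41,1.16,1.24,.16,-1.21,1.97,-.73],[.7777,-.4517,.4624],[-3.057,-.418,.022]),
([.57363705,.89049213,1.25674826,1.18117296,-.80473803,1.63961992,.34221109],[.29478701,-.68059777,.45024486],[-3.05833574,-.40368246,.02474993])]
AX=["z","y","z","y","z","y","z"]
def fk(q,p,sg):
    off=p[:7];tr=p[7:31].reshape(8,3)
    Rm=np.eye(3);t=np.zeros(3)
    for i in range(7):
        t=t+Rm@tr[i]
        Rm=Rm@R.from_euler(AX[i],sg[i]*q[i]+off[i]).as_matrix()
    return Rm,t+Rm@tr[7]
def res(p,sg,full=True):
    r=[]
    for q,x,o in D:
        Rm,t=fk(q,p,sg)
        r+=list((t-x)*5)
        r+=list((R.from_matrix(Rm.T)*R.from_rotvec(o)).as_rotvec())
    return np.r_[r,0.01*p[7:],0.3*p[:7]]
E
python3 - <<'E'
from kin import *
best=None
for s in itertools.product([1,-1],repeat=4):
    sg=[s[0],1,s[1],1,s[2],1,s[3]]
    p0=np.zeros(31);p0[9]=.2;p0[15]=.4;p0[21]=.4;p0[30]=.1
    f=least_squares(res,p0,args=(sg,))
    if best is None or f.cost<best[0]: best=(f.cost,sg,f.x)
    print(s,f.cost)
np.save("kin.npy",np.r_[best[1],best[2]])
c,sg,p=best;print(sg,p[:7].round(3));print(p[7:].reshape(8,3).round(3))
for q,x,o in D:
    Rm,t=fk(q,p,sg);print((t-x).round(4),np.linalg.norm((R.from_matrix(Rm.T)*R.from_rotvec(o)).as_rotvec()).round(4))
E
```

```text
(1, 1, 1, 1) 4.6732665011386985
(1, 1, 1, -1) 4.874622987934594
(1, 1, -1, 1) 4.005135920664391
(1, 1, -1, -1) 13.868587715005882
(1, -1, 1, 1) 17.315001204879007
(1, -1, 1, -1) 10.92735724243205
(1, -1, -1, 1) 3.530001187075474
(1, -1, -1, -1) 11.210863553227085
(-1, 1, 1, 1) 13.622555025240064
(-1, 1, 1, -1) 12.746997648359951
(-1, 1, -1, 1) 16.54076761512253
(-1, 1, -1, -1) 8.669616061692738
(-1, -1, 1, 1) 9.406773163783777
(-1, -1, 1, -1) 0.997989943119252
(-1, -1, -1, 1) 9.287817313769404
(-1, -1, -1, -1) 0.0769457082703747
[-1, 1, -1, 1, -1, 1, -1] [-3.870e-01 -1.000e-03 -7.100e-02  6.100e-02  2.000e-03 -1.600e-02
  1.088e+00]
[[ 0.03  -0.005  0.227]
 [-0.069  0.022  0.227]
 [ 0.17   0.022  0.26 ]
 [-0.131 -0.024  0.26 ]
 [ 0.013 -0.024  0.236]
 [-0.061  0.093  0.236]
 [ 0.054  0.093  0.162]
 [-0.017  0.015  0.162]]
[-0.0126  0.0032 -0.0027] 0.0578
[0.0109 0.0041 0.0025] 0.0435
[ 0.0053  0.0013 -0.0061] 0.0493
[-0.005   0.0016  0.0033] 0.0371
[-0.0027 -0.0116  0.0039] 0.0252
[0.0033 0.0097 0.0007] 0.0249
[-0.0021  0.0004  0.0054] 0.0374
[ 0.0029 -0.0086 -0.0071] 0.0092
```

```bash
python3 - <<'E'
import kin
from kin import *
def res2(p,sg):
    return res(p,sg)[:len(D)*6].tolist()+list(0.003*p[7:])+list(np.array([.005,.1,.1,.1,.1,.1,.005])*p[:7])
sg=[-1,1,-1,1,-1,1,-1]
best=None
for o1 in(-.6,0,.6):
  for o7 in(1.0,1.57,.5,2.2):
    p0=np.zeros(31);p0[0]=o1;p0[6]=o7;p0[9]=.3;p0[15]=.4;p0[21]=.4;p0[30]=.1
    f=least_squares(res2,p0,args=(sg,))
    if best is None or f.cost<best.cost:best=f
p=best.x;np.save("kin.npy",p);print(best.cost,p[:7].round(3));print(p[7:].reshape(8,3).round(3))
for q,x,o in D:
    Rm,t=fk(q,p,sg);print((t-x).round(4),np.linalg.norm((R.from_matrix(Rm.T)*R.from_rotvec(o)).as_rotvec()).round(4))
E
```

```text
0.000600943112957389 [-1.100e-02  1.000e-03  1.000e-03  1.000e-02  0.000e+00 -7.000e-03
  1.556e+00]
[[-0.003  0.001  0.089]
 [ 0.01  -0.015  0.089]
 [-0.009 -0.015  0.279]
 [-0.001 -0.007  0.279]
 [-0.005 -0.007  0.212]
 [-0.011 -0.001  0.212]
 [ 0.    -0.001  0.057]
 [ 0.    -0.     0.057]]
[-0.0012  0.0001  0.0002] 0.0061
[0.0006 0.001  0.0009] 0.0059
[ 0.0004 -0.0018  0.0002] 0.0073
[-0.0015  0.0027  0.0015] 0.0082
[ 0.0004 -0.0004 -0.0016] 0.0034
[-0.0001 -0.0023 -0.0013] 0.008
[-0.     -0.0003  0.0006] 0.0062
[ 0.0014  0.001  -0.0005] 0.0032
```

```bash
cat > sim.py <<'E'
from kin import *
SG=[-1,1,-1,1,-1,1,-1];P=np.load("kin.npy")
LO=np.array([-2.62,-.44,-1.27,.08,-1.32,.12,-2.74]);HI=np.array([2.62,2.09,1.32,2.57,4.46,2,2.74])
def FK(q):return fk(q,P,SG)
def ik(q,Rt,tt,w=1.,lam=1e-3):
    def r(x):
        Rm,t=FK(x);return np.r_[(t-tt)*w,(R.from_matrix(Rt@Rm.T)).as_rotvec(),lam*(x-q)]
    return least_squares(r,np.clip(q,LO+1e-6,HI-1e-6),bounds=(LO,HI)).x
def row(q,R0,t0,step,w=1.,lam=1e-3,vmax=None):
    Rc,tc=FK(q)
    Rt=R0@R.from_rotvec([0,0,step[3]]).as_matrix();tt=t0+R0@(np.array(step[:3])/1000)
    d=tt-tc;n=np.linalg.norm(d);d*=min(1,.0625/max(n,1e-9))
    e=R.from_matrix(Rt@Rc.T).as_rotvec();m=np.linalg.norm(e);e*=min(1,np.radians(10.7)/max(m,1e-9))
    qn=ik(q,R.from_rotvec(e).as_matrix()@Rc,tc+d,w,lam)
    dq=qn-q;lim=.7*np.array([2.22,2.22,3.01,3.01,3.14,3.14,3.14])/8
    return q+dq*min(1,(lim/np.maximum(abs(dq),1e-9)).min())
def run(q,steps,**k):
    R0,t0=FK(q)
    for s in steps:q=row(q,R0,t0,s,**k)
    return q
E
python3 - <<'E'
from sim import *
for w in(1,3,10,30):
  for lam in(1e-3,1e-2,.1):
    q=run(np.array(D[0][0]),[[332,-322,0,.08]]*9,w=w,lam=lam)
    q2=run(q,[[253,-433,0,2.1]]*13,w=w,lam=lam)
    Rm,t=FK(q2)
    q3=run(np.array(D[5][0]),[[50,60,-8,0],[100,120,-15,0],[150,180,-22,0],[180,210,-26,0],[200,230,-28,0],[200,230,-28,0]],w=w,lam=lam);R3,t3=FK(q3)
    print(w,lam,q.round(2),q2.round(2),Rm[:,2].round(3),"|",q3.round(2),R3[:,2].round(3),t3.round(3))
E
```

```text
1 0.001 [ 0.47  0.16 -0.24  1.96  0.04  1.03 -1.07] [-1.27  0.81  1.32  1.66 -0.82  1.4  -2.74] [-0.071  0.019 -0.997] | [ 0.44  1.19  0.99  0.08 -0.96  1.99 -0.77] [-0.078  0.043 -0.996] [ 0.787 -0.451  0.437]
1 0.01 [ 0.46  0.16 -0.24  1.96  0.04  1.03 -1.07] [-1.27  0.81  1.32  1.66 -0.82  1.4  -2.74] [-0.071  0.02  -0.997] | [ 0.44  1.19  0.79  0.08 -0.76  1.99 -0.78] [-0.078  0.043 -0.996] [ 0.787 -0.451  0.437]
1 0.1 [ 0.47  0.16 -0.24  1.96  0.04  1.03 -1.07] [-1.21  0.82  1.32  1.77 -0.88  1.29 -2.74] [-0.026  0.039 -0.999] | [ 0.34  1.09  0.78  0.39 -0.67  1.85 -0.66] [-0.077  0.041 -0.996] [ 0.775 -0.444  0.432]
3 0.001 [ 0.47  0.16 -0.24  1.96  0.04  1.03 -1.07] [-1.31  0.79  1.32  1.62 -0.81  1.44 -2.74] [-0.076  0.038 -0.996] | [ 0.44  1.19  0.99  0.08 -0.96  1.97 -0.77] [-0.059  0.032 -0.998] [ 0.789 -0.452  0.438]
3 0.01 [ 0.46  0.16 -0.24  1.96  0.04  1.03 -1.07] [-1.31  0.79  1.32  1.62 -0.81  1.44 -2.74] [-0.076  0.038 -0.996] | [ 0.44  1.19  0.92  0.08 -0.89  1.97 -0.77] [-0.059  0.032 -0.998] [ 0.789 -0.452  0.438]
3 0.1 [ 0.47  0.16 -0.24  1.96  0.04  1.03 -1.07]
[... 725 characters left out ...]
08 -0.74  1.85 -0.78] [ 0.047 -0.03  -0.998] [ 0.799 -0.458  0.442]
30 0.001 [ 0.46  0.16 -0.24  1.96  0.04  1.03 -1.07] [-1.33  0.77  1.32  1.6  -0.8   1.46 -2.74] [-0.08   0.047 -0.996] | [ 0.44  1.18  0.99  0.08 -0.96  1.76 -0.77] [ 0.134 -0.079 -0.988] [ 0.808 -0.463  0.447]
30 0.01 [ 0.46  0.16 -0.24  1.96  0.04  1.03 -1.07] [-1.33  0.77  1.32  1.6  -0.8   1.46 -2.74] [-0.08   0.047 -0.996] | [ 0.44  1.18  0.98  0.08 -0.95  1.76 -0.77] [ 0.134 -0.079 -0.988] [ 0.808 -0.463  0.447]
30 0.1 [ 0.47  0.16 -0.24  1.96  0.04  1.03 -1.07] [-1.33  0.77  1.32  1.61 -0.8   1.44 -2.74] [-0.067  0.054 -0.996] | [ 0.44  1.18  0.78  0.08 -0.75  1.75 -0.78] [ 0.134 -0.08  -0.988] [ 0.808 -0.463  0.447]
```

Emit:
{"fn": "move_arm", "kwargs": {"steps": [[2, 50, -3, 0], [3, 100, -6, 0], [4, 140, -8, 0], [4, 150, -8, 0], [4, 150, -8, 0], [4, 150, -8, 0]]}}

```text
clock: 8.5
position: [0.3451, -0.8227, 0.4492]
ee_rot: [-3.056, -0.418, 0.023]
force: [0.4, 0.9, 0.2]
width: 0.651
```

```bash
python3 to.py 0.36 -0.90 0.45 17
```

```text
shift mm [-6.5 78.3 -5.3] pos [ 0.3451 -0.8227  0.4492] zaxis [-0.0226  0.0541 -0.9983] yaw 15.6 q [ 0.98  1.12  1.12  0.36 -0.99  1.9   0.01] F [0.4 0.9 0.2] t 8.5 w 59.7
twist -0.0245
```

Emit:
{"fn": "move_arm", "kwargs": {"steps": [[0, 15, -1, 0], [0, 22, -1, 0], [0, 22, -1, 0]]}}

```text
clock: 8.88
position: [0.3475, -0.837, 0.4466]
ee_rot: [-3.064, -0.421, 0.022]
force: [0.3, -0.3, 1.6]
width: 0.652
```

```bash
python3 to.py 0.36 -0.90 0.45 17
```

```text
shift mm [-5.  63.7 -6.5] pos [ 0.3475 -0.837   0.4466] zaxis [-0.0205  0.0459 -0.9987] yaw 15.66 q [ 1.09  1.19  1.09  0.09 -1.06  1.96 -0.12] F [ 0.3 -0.3  1.6] t 8.875 w 59.8
twist -0.0234
```

Tilt starts to mend there (j4 near its limit); push a little more.

Emit:
{"fn": "move_arm", "kwargs": {"steps": [[0, 12, -1, 0], [0, 12, -1, 0], [0, 12, -1, 0]]}}

```text
clock: 9.25
position: [0.3465, -0.8401, 0.4436]
ee_rot: [-3.071, -0.419, 0.018]
force: [-0.4, 0.7, -0.1]
width: 0.659
```

```bash
python3 to.py 0.36 -0.90 0.45 17
```

```text
shift mm [-3.1 61.  -9.1] pos [ 0.3465 -0.8401  0.4436] zaxis [-0.0174  0.0401 -0.999 ] yaw 15.54 q [ 1.1   1.19  1.11  0.08 -1.08  1.96 -0.12] F [-0.4  0.7 -0.1] t 9.25 w 60.5
twist -0.0254
```

Emit:
{"fn": "move_arm", "kwargs": {"steps": [[0, 40, -2, 0], [0, 40, -2, 0], [0, 40, -2, 0]]}}

```text
clock: 9.62
position: [0.3447, -0.8505, 0.4328]
ee_rot: [-3.095, -0.42, 0.009]
force: [0.1, 0.2, -0.9]
width: 0.656
```

```bash
python3 to.py 0.36 -0.90 0.45 17
```

```text
shift mm [  1.5  51.4 -18.2] pos [ 0.3447 -0.8505  0.4328] zaxis [-0.008   0.0172 -0.9998] yaw 15.46 q [ 1.1   1.2   1.12  0.08 -1.1   1.92 -0.12] F [ 0.1  0.2 -0.9] t 9.625 w 60.2
twist -0.0268
```

Emit:
{"fn": "move_arm", "kwargs": {"steps": [[0, 33, -2, 0], [0, 33, -2, 0], [0, 33, -2, 0]]}}

```text
clock: 10.0
position: [0.344, -0.8581, 0.4261]
ee_rot: [3.11, 0.423, 0.0]
force: [0.1, 0.5, 0.0]
width: 0.654
```

```bash
python3 to.py 0.36 -0.90 0.45 17
```

```text
shift mm [  4.2  44.7 -23.7] pos [ 0.344  -0.8581  0.4261] zaxis [ 5.0e-04 -3.4e-03 -1.0e+00] yaw 15.48 q [ 1.11  1.21  1.13  0.08 -1.1   1.89 -0.11] F [0.1 0.5 0. ] t 10.0 w 60.0
twist -0.0265
```

```bash
cat > plan.py <<'E'
import sys,json
from sim import *
from cell import arm
# args: json list of waypoints [x,y,z,yawdeg]; simulates, prints shift/twist from each start
q=np.array(arm.observe()["joints"]);
for x,y,z,yaw in json.loads(sys.argv[1]):
    R0,t0=FK(q);cy=np.degrees(np.arctan2(R0[1,0],R0[0,0]))
    sh=R0.T@(np.array([x,y,z])-t0)*1000;tw=-np.radians((yaw-cy+180)%360-180)
    n=0
    while n<30:
        n+=1;q=row(q,R0,t0,[*sh,tw],w=1.,lam=1e-3)
        Rm,t=FK(q)
        if np.linalg.norm(t-[x,y,z])<.002:
            if abs((np.degrees(np.arctan2(Rm[1,0],Rm[0,0]))-yaw+180)%360-180)<.3:break
    Rm,t=FK(q);print("shift",sh.round(0),"twist",round(tw,3),"rows",n,"q",q.round(2),"end",t.round(3),"z",Rm[:,2].round(3))
E
python3 plan.py '[[0.45,-0.35,0.42,60],[0.50,0.20,0.42,75]]'; python3 plan.py '[[0.36,-0.5,0.42,60],[0.42,-0.15,0.42,106.4],[0.42,-0.1,0.26,106.4],[0.45,0.20,0.42,75],[0.53,0.30,0.26,75]]'
```

```text
shift [ 241. -461.    3.] twist -0.781 rows 10 q [-0.23  0.64  1.32  1.73 -0.65  1.29  0.72] end [ 0.45 -0.35  0.42] z [ 0.004 -0.003 -1.   ]
shift [ 501. -232.   -1.] twist -0.262 rows 9 q [-1.31  0.53  1.28  1.81 -0.55  1.21 -0.13] end [0.5  0.2  0.42] z [ 0.004 -0.003 -1.   ]
shift [ 114. -340.    3.] twist -0.781 rows 8 q [ 0.14  0.71  1.28  1.62 -0.7   1.34  1.  ] end [ 0.36 -0.5   0.42] z [ 0.004 -0.003 -1.   ]
shift [ 333. -123.   -1.] twist -0.81 rows 6 q [-0.82  0.27  1.32  2.01 -0.3   1.08  0.92] end [ 0.42 -0.15  0.42] z [ 0.004 -0.003 -1.   ]
shift [ 49.  14. 160.] twist -0.0 rows 3 q [-0.62  0.48  1.    2.24 -0.63  0.72  1.1 ] end [ 0.42 -0.1   0.26] z [ 0.004 -0.003 -1.   ]
shift [ 279.  114. -161.] twist 0.548 rows 7 q [-1.46  0.43  1.32  1.91 -0.46  1.15 -0.23] end [0.45 0.2  0.42] z [ 0.004 -0.003 -1.   ]
shift [118.  51. 160.] twist 0.0 rows 4 q [-1.21  0.77  1.    1.82 -0.77  0.99 -0.15] end [0.53 0.3  0.26] z [ 0.004 -0.003 -1.   ]
```

```bash
cat > search.py <<'E'
from sim import *
from cell import arm
import time
q0=np.array(arm.observe()["joints"]);rng=np.random.default_rng(int(time.time()))
# fast row: Newton via numeric jacobian min-norm
def jac(q):
    R0,t0=FK(q);J=np.zeros((6,7))
    for i in range(7):
        d=q.copy();d[i]+=1e-5;R1,t1=FK(d);J[:3,i]=(t1-t0)/1e-5;J[3:,i]=R.from_matrix(R1@R0.T).as_rotvec()/1e-5
    return J,R0,t0
def go(q,wp):
    x,y,z,yaw=wp;rows=0
    while rows<20:
        J,R0,t0=jac(q);cy=np.arctan2(R0[1,0],R0[0,0]);dy=(np.radians(yaw)-cy)
        if wp[3]<0: pass
        dt=np.array([x,y,z])-t0
        if np.linalg.norm(dt)<.002 and abs(dy)<.005:break
        k=min(1,.0625/max(np.linalg.norm(dt),1e-9));m=min(1,.18/max(abs(dy),1e-9))
        dq=np.linalg.pinv(J,rcond=1e-3)@np.r_[dt*k,0,0,dy*m]
        lim=.7*np.array([2.22,2.22,3.01,3.01,3.14,3.14,3.14])/8
        q=q+dq*min(1,(lim/np.maximum(abs(dq),1e-9)).min());rows+=1
        if (q<LO+.03).any() and rows>4 or (q>HI-.03).any() and rows>4:return None,rows
    return q,rows
best=[];t0=time.time()
G=[.42,-.1,.40,106]
while time.time()-t0<400:
    n=rng.integers(1,4)
    W=[[rng.uniform(.3,.62),rng.uniform(-.7,.25),rng.uniform(.36,.6),rng.uniform(-20,170)] for _ in range(n)]+[G]
    q=q0;N=0
    for w in W:
        q,r=go(q,w);N+=r
        if q is None:break
    if q is None:continue
    best.append((abs(q[2])+abs(q[4])*.5+.008*N,N,[np.round(w,2).tolist() for w in W],q.round(2)))
best.sort(key=lambda b:b[0])
for b in best[:5]:print(b)
print(len(best))
E
python3 search.py
```

```text
(np.float64(1.1804583638067987), 31, [[0.52, -0.7, 0.44, -15.0], [0.54, -0.53, 0.46, 83.38], [0.32, -0.02, 0.59, 156.34], [0.42, -0.1, 0.4, 106.0]], array([-0.69,  0.14,  0.91,  2.06, -0.04,  0.99,  0.51]))
(np.float64(1.2085016769530865), 27, [[0.34, -0.63, 0.56, 94.36], [0.43, 0.09, 0.59, 157.39], [0.42, -0.1, 0.4, 106.0]], array([-0.66,  0.15,  0.91,  2.05, -0.16,  1.03,  0.61]))
(np.float64(1.2094129407299143), 48, [[0.39, -0.57, 0.5, 156.19], [0.38, -0.26, 0.55, 144.06], [0.42, -0.01, 0.48, 3.18], [0.42, -0.1, 0.4, 106.0]], array([-0.51,  0.14,  0.74,  2.04, -0.17,  1.03,  0.59]))
(np.float64(1.238845131331499), 40, [[0.3, -0.63, 0.39, 163.04], [0.32, -0.29, 0.48, 159.49], [0.62, 0.16, 0.45, 119.57], [0.42, -0.1, 0.4, 106.0]], array([-0.61,  0.15,  0.85,  2.05, -0.15,  1.04,  0.59]))
(np.float64(1.2500640934011957), 35, [[0.46, -0.37, 0.56, 162.52], [0.35, -0.26, 0.58, 150.56], [0.49, 0.2, 0.38, 130.15], [0.42, -0.1, 0.4, 106.0]], array([-0.62,  0.16,  0.87,  2.04, -0.2 ,  1.06,  0.63]))
97
```

```bash
python3 plan.py '[[0.34,-0.63,0.56,94],[0.43,0.09,0.59,157],[0.46,0.2,0.42,75],[0.42,-0.1,0.4,106]]';
```

```text
shift [  61. -220. -136.] twist -1.375 rows 8 q [ 0.53  0.7   1.08  1.06 -0.61  1.67  1.49] end [ 0.34 -0.63  0.56] z [ 0.004 -0.003 -1.   ]
shift [712. 140. -32.] twist -1.1 rows 12 q [-0.72  0.01  0.41  1.66  0.    1.46  0.86] end [0.43 0.09 0.59] z [ 0.004 -0.003 -1.   ]
shift [ 16. 113. 170.] twist 1.431 rows 8 q [-0.95  0.23  0.55  1.87 -0.13  1.07 -0.62] end [0.46 0.2  0.42] z [ 0.004 -0.003 -1.   ]
shift [-300.   39.   21.] twist -0.541 rows 5 q [-0.49  0.12  0.69  2.05 -0.09  0.99  0.52] end [ 0.42 -0.1   0.4 ] z [ 0.004 -0.003 -1.   ]
```

Emit:
{"fn": "move_arm", "kwargs": {"steps": [[61, -220, -136, -1.375], [61, -220, -136, -1.375], [61, -220, -136, -1.375], [61, -220, -136, -1.375], [61, -220, -136, -1.375], [61, -220, -136, -1.375], [61, -220, -136, -1.375], [61, -220, -136, -1.375], [61, -220, -136, -1.375]]}}

```text
clock: 11.12
position: [0.344, -0.629, 0.5619]
ee_rot: [2.135, 2.299, -0.002]
force: [0.1, 0.1, -0.4]
width: 0.656
```

```bash
python3 to.py 0.43 0.09 0.59 157;  python3 plan.py '[[0.43,0.09,0.59,157],[0.46,0.2,0.42,75],[0.42,-0.1,0.4,106]]'
```

```text
shift mm [710.5 139.  -30.5] pos [ 0.344  -0.629   0.5619] zaxis [ 0.002  -0.0036 -1.    ] yaw 94.24 q [ 0.51  0.7   1.12  1.08 -0.63  1.68  1.5 ] F [ 0.1  0.1 -0.4] t 11.125 w 60.3
twist -1.0954
shift [703. 140. -30.] twist -1.097 rows 12 q [-0.78  0.01  0.48  1.67 -0.    1.46  0.86] end [0.43 0.09 0.59] z [ 0.002 -0.001 -1.   ]
shift [ 16. 113. 170.] twist 1.431 rows 8 q [-1.01  0.24  0.62  1.87 -0.16  1.07 -0.59] end [0.46 0.2  0.42] z [ 0.002 -0.001 -1.   ]
shift [-300.   39.   20.] twist -0.541 rows 5 q [-0.54  0.13  0.75  2.05 -0.1   0.99  0.54] end [ 0.42 -0.1   0.4 ] z [ 0.002 -0.001 -1.   ]
```

Sim matches well; continue.

Emit:
{"fn": "move_arm", "kwargs": {"steps": [[710, 139, -30, -1.095], [710, 139, -30, -1.095], [710, 139, -30, -1.095], [710, 139, -30, -1.095], [710, 139, -30, -1.095], [710, 139, -30, -1.095], [710, 139, -30, -1.095], [710, 139, -30, -1.095], [710, 139, -30, -1.095], [710, 139, -30, -1.095], [710, 139, -30, -1.095], [710, 139, -30, -1.095], [710, 139, -30, -1.095], [710, 139, -30, -1.095]]}}

```text
clock: 12.88
position: [0.4299, 0.0882, 0.5886]
ee_rot: [0.632, 3.077, -0.006]
force: [0.8, -0.9, 0.6]
width: 0.653
```

```bash
python3 to.py 0.50 0.22 0.40 75;  python3 plan.py '[[0.50,0.22,0.40,75],[0.42,-0.1,0.4,106]]'
```

```text
shift mm [-12.1 149.5 188.1] pos [0.4299 0.0882 0.5886] zaxis [-1.e-04 -4.e-03 -1.e+00] yaw 156.77 q [-0.94 -0.02  0.62  1.7   0.02  1.46  0.84] F [ 0.8 -0.9  0.6] t 12.875 w 59.9
twist 1.4272
shift [-24. 152. 184.] twist 1.432 rows 8 q [-1.12  0.39  0.84  1.81 -0.32  1.09 -0.42] end [0.5  0.22 0.4 ] z [-0.004 -0.006 -1.   ]
shift [-330.    6.    2.] twist -0.541 rows 6 q [-0.67  0.14  0.9   2.05 -0.13  1.    0.58] end [ 0.42 -0.1   0.4 ] z [-0.004 -0.006 -1.   ]
```

Emit:
{"fn": "move_arm", "kwargs": {"steps": [[-12, 150, 188, 1.427], [-12, 150, 188, 1.427], [-12, 150, 188, 1.427], [-12, 150, 188, 1.427], [-12, 150, 188, 1.427], [-12, 150, 188, 1.427], [-12, 150, 188, 1.427], [-12, 150, 188, 1.427], [-12, 150, 188, 1.427], [-12, 150, 188, 1.427]]}}

```text
clock: 14.12
position: [0.4998, 0.2211, 0.4006]
ee_rot: [2.485, 1.917, -0.002]
force: [0.2, 0.2, -0.6]
width: 0.655
```

```bash
python3 snap.py w3; python3 - <<'E'
import cv2
im=cv2.imread("pics/w3.png");cv2.imwrite("pics/w3b.png",cv2.resize(im[0:240,180:500],None,fx=2.5,fy=2.5,interpolation=2))
E
```

```text
14.125 [0.4998 0.2211 0.4006] 75.28 [ 0.2  0.2 -0.6] 60.1 [-1.1   0.37  0.8   1.82 -0.3   1.08 -0.45]
```

View pics/w3b.png

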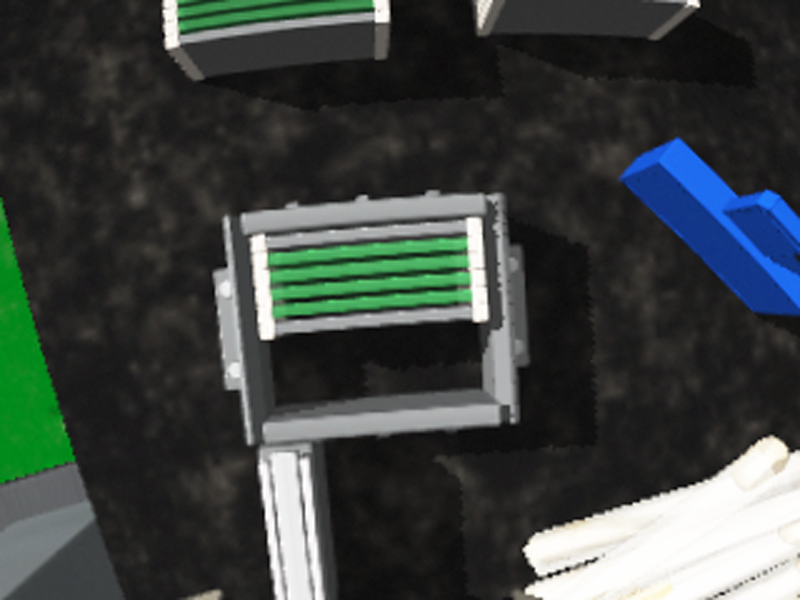

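```bash
python3 - <<'E'
import cv2
im=cv2.imread("pics/w3.png");cv2.imwrite("pics/w3c.png",cv2.resize(im[70:182,260:400],None,fx=5.5,fy=5.3,interpolation=2))
E
```

```text
(no output)
```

View pics/w3c.png

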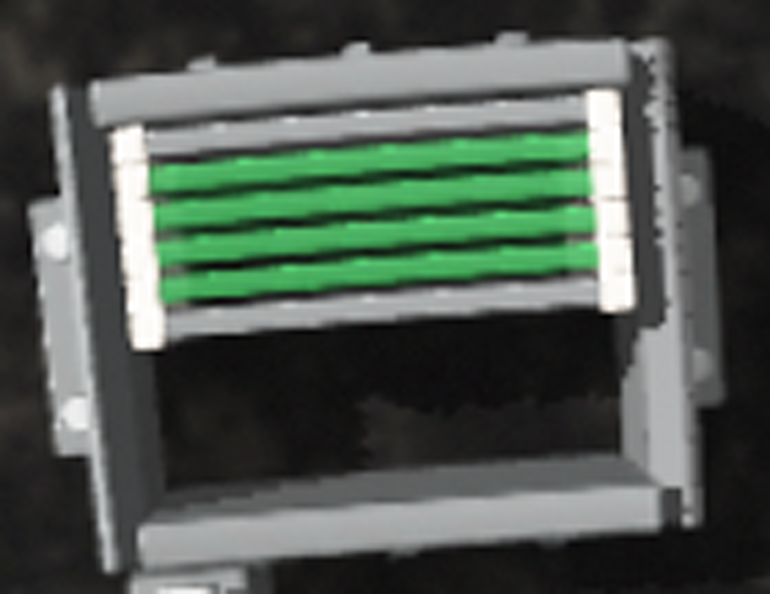

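```bash
python3 - <<'E'
from h import *
T=np.load("pics/w3.npy")
f=lambda p:np.array(p,float)/[5.5,5.3]+[260,70]-0.4
g=lambda p,z=.055:onz("wrist",f(p),z,T)[:,:2]
stop=g([(138,527),(660,488)]);stopo=g([(140,567),(662,526)]);far=g([(97,124),(630,85)]);faro=g([(92,84),(628,42)])
pf=g([(135,350),(634,308)]);pr=g([(110,128),(620,90)])
for n,q in(("stop",stop),("stopo",stopo),("far",far),("faro",faro),("packf",pf),("packr",pr)):
    d=q[1]-q[0];print(n,q.round(4).tolist(),"len",np.linalg.norm(d).round(4),"yaw",np.degrees(np.arctan2(d[1],d[0])).round(2))
m=lambda q:q.mean(0)
d=m(far)-m(stop);print("stop->far",np.linalg.norm(d),np.degrees(np.arctan2(-d[0],d[1])));print("pack len",np.linalg.norm(m(pr)-m(pf)),"gap",np.linalg.norm(m(pf)-m(stop)))
l=g([(52,90),(108,570)],.05);r=g([(668,40),(695,522)],.05)
print("lip",l,r,np.linalg.norm(m(l)-m(r)), (m(l)+m(r))/2,[np.degrees(np.arctan2(-(q[0]-q[1])[0],(q[0]-q[1])[1])) for q in(l,r)])
print("centre",(m(stop)+m(far))/2,(m(stopo)+m(faro))/2)
E
```

```text
stop [[0.4635, 0.2523], [0.5634, 0.2343]] len 0.1014 yaw -10.19
stopo [[0.4616, 0.2443], [0.562, 0.2267]] len 0.102 yaw -9.96
far [[0.4778, 0.3323], [0.577, 0.3142]] len 0.1008 yaw -10.33
faro [[0.479, 0.3403], [0.5788, 0.3227]] len 0.1014 yaw -10.02
packf [[0.4728, 0.2867], [0.5668, 0.2707]] len 0.0953 yaw -9.64
packr [[0.48, 0.3308], [0.5749, 0.3136]] len 0.0964 yaw -10.24
stop->far 0.08111381973233038 -9.919823123796965
pack len 0.04411774806149541 gap 0.03598653334203001
lip [[0.47058594 0.34221259]
 [0.45433973 0.24468092]] [[0.58749849 0.32190935]
 [0.56932948 0.22488359]] 0.11767193290266001 [0.52043841 0.28342161] [np.float64(-9.457138051833377), np.float64(-10.606352248322422)]
centre [0.52043638 0.28326191] [0.52036756 0.28349522]
```

```bash
cat > tog.py <<'E'
import sys
from h import *
# usage: tog.py gx gy gz yawdeg   (grasp point target, world)
s=arm.observe();T=T_tool(s);g=np.array([float(v) for v in sys.argv[1:4]]);y=np.radians(float(sys.argv[4]))
t=g-0.159*T[:3,2]
yaw=np.arctan2(T[1,0],T[0,0]);d=(y-yaw+np.pi)%(2*np.pi)-np.pi
print("shift mm",(T[:3,:3].T@(t-T[:3,3])*1000).round(1),"twist",round(-d,4),"| grasp now",(T[:3,3]+.159*T[:3,2]).round(4),"zaxis",T[:3,2].round(4),"yaw",np.degrees(yaw).round(2),"q",s["joints"].round(2),"F",s["force"].round(1),"t",round(s["clock"],2),"w",round(s["width"]*91.8,1))
E
python3 tog.py 0.467 -0.19 0.22 106.4; python3 plan.py '[[0.467,-0.19,0.38,106.4],[0.439,-0.094,0.251,106.4],[0.439,-0.094,0.38,106.4],[0.5204,0.2834,0.38,80],[0.5204,0.2834,0.245,80],[0.5204,0.2834,0.38,80],[0.45,-0.13,0.35,106.4]]'
```

```text
shift mm [-405.5   72.5   22.9] twist -0.5431 | grasp now [0.4999 0.2207 0.2415] zaxis [ 7.0e-04 -3.4e-03 -1.0e+00] yaw 75.28 q [-1.1   0.37  0.8   1.82 -0.3   1.08 -0.45] F [ 0.   0.4 -0.4] t 14.18 w 59.8
shift [-408.   78.   22.] twist -0.541 rows 7 q [-0.32  0.32  0.79  1.93 -0.26  0.99  0.87] end [ 0.467 -0.19   0.38 ] z [-0.003 -0.006 -1.   ]
shift [101.   1. 128.] twist 0.0 rows 3 q [-0.41  0.42  0.66  2.2  -0.42  0.65  0.83] end [ 0.439 -0.094  0.251] z [-0.003 -0.006 -1.   ]
shift [  -1.   -1. -129.] twist -0.0 rows 3 q [-0.56  0.2   0.79  2.05 -0.17  0.96  0.6 ] end [ 0.439 -0.094  0.38 ] z [-0.003 -0.006 -1.   ]
shift [339. 185.  -2.] twist 0.461 rows 7 q [-1.09  0.47  0.74  1.72 -0.35  1.08 -0.41] end [0.52  0.283 0.38 ] z [-0.003 -0.006 -1.   ]
shift [  1.   0. 135.] twist -0.0 rows 3 q [-1.01  0.62  0.63  1.86 -0.49  0.82 -0.3 ] end [0.52  0.283 0.245] z [-0.003 -0.006 -1.   ]
shift [  -1.   -0. -135.] twist -0.0 rows 3 q [-1.08  0.47  0.73  1.72 -0.35  1.08 -0.41] end [0.52  0.283 0.38 ] z [-0.003 -0.006 -1.   ]
shift [-419.    3.   33.] twist -0.461 rows 7 q [-0.42  0.28  0.74  2.05 -0.24  0.9   0.73] end [ 0.45 -0.13  0.35] z [-0.003 -0.006 -1.   ]
```

All within limits. Move to view the stand at the grasp heading.

Emit:
{"fn": "move_arm", "kwargs": {"steps": [[-406, 73, 23, -0.543], [-406, 73, 23, -0.543], [-406, 73, 23, -0.543], [-406, 73, 23, -0.543], [-406, 73, 23, -0.543], [-406, 73, 23, -0.543], [-406, 73, 23, -0.543], [-406, 73, 23, -0.543], [-406, 73, 23, -0.543], [-406, 73, 23, -0.543]]}}

```text
clock: 15.42
position: [0.4672, -0.1881, 0.3787]
ee_rot: [1.878, 2.515, -0.003]
force: [0.0, -1.3, 0.3]
width: 0.652
```

```bash
python3 snap.py w4; python3 - <<'E'
import cv2
im=cv2.imread("pics/w4.png");cv2.imwrite("pics/w4b.png",cv2.resize(im[20:240,220:430],None,fx=3.5,fy=2.7,interpolation=2))
E
```

```text
15.425 [ 0.4672 -0.1881  0.3787] 106.49 [ 0.  -1.3  0.3] 59.9 [-0.33  0.31  0.79  1.94 -0.26  0.99  0.86]
```

View pics/w4b.png

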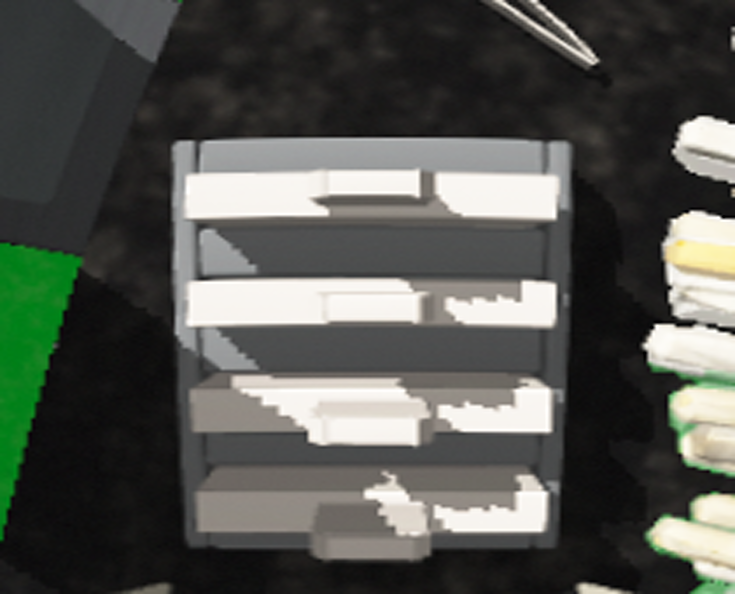

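```bash
python3 - <<'E'
from h import *
T=np.load("pics/w4.npy")
f=lambda p:np.array(p,float)/[3.5,2.7]+[220,20]-0.4
for k,p,z in(("tab0",[(328,173),(418,171),(420,197),(330,197)],.106),("tab1",[(329,294),(422,294),(422,319),(329,319)],.106),("tab2",[(322,418),(424,418),(424,444),(322,444)],.106),("b0",[(186,174),(557,174),(557,218),(187,216)],.066),("b1",[(188,282),(556,282),(555,325),(190,325)],.066)):
    q=onz("wrist",f(p),z,T);d=(q[1]+q[2]-q[0]-q[3])/2;print(k,q.mean(0).round(4),np.linalg.norm(d).round(4),np.linalg.norm(q[1]-q[2]).round(4),np.degrees(np.arctan2(d[1],d[0])).round(2))
E
python3 tog.py 0.439 -0.0935 0.15 106.4;python3 tog.py 0.439 -0.0935 0.092 106.4
```

```text
tab0 [ 0.4401 -0.0936  0.106 ] 0.0205 0.0079 17.29
tab1 [ 0.4509 -0.1289  0.106 ] 0.0214 0.0075 16.46
tab2 [ 0.4611 -0.1656  0.106 ] 0.0241 0.0081 16.45
b0 [ 0.4391 -0.0926  0.066 ] 0.0989 0.0156 16.2
b1 [ 0.4501 -0.1292  0.066 ] 0.0988 0.0152 16.43
shift mm [99.5 -0.1 69.5] twist 0.0018 | grasp now [ 0.4673 -0.1887  0.2198] zaxis [ 6.0e-04 -3.3e-03 -1.0e+00] yaw 106.5 q [-0.33  0.31  0.79  1.94 -0.26  0.99  0.86] F [-0.3 -0.4  0.2] t 15.47 w 60.1
shift mm [ 99.7  -0.  127.5] twist 0.0018 | grasp now [ 0.4673 -0.1887  0.2198] zaxis [ 6.0e-04 -3.3e-03 -1.0e+00] yaw 106.5 q [-0.33  0.31  0.79  1.94 -0.26  0.99  0.86] F [-0.3 -0.4  0.2] t 15.47 w 60.1
```

Emit:
{"fn": "move_arm", "kwargs": {"steps": [[50, 0, 30, 0], [99.5, 0, 60, 0], [99.5, 0, 69, 0], [99.5, 0, 69, 0], [99.6, 0, 100, 0], [99.7, 0, 127, 0], [99.7, 0, 127.5, 0]], "grip": 46}}

```text
clock: 16.35
position: [0.4389, -0.0952, 0.2506]
ee_rot: [1.884, 2.512, -0.007]
force: [-0.8, -0.6, 0.3]
width: 0.5
```

```bash
python3 tog.py 0.439 -0.0935 0.092 106.4; python3 snap.py w5
```

```text
shift mm [ 2.2  0.9 -0.4] twist -0.0024 | grasp now [ 0.4388 -0.0959  0.0916] zaxis [-0.001  -0.0045 -1.    ] yaw 106.26 q [-0.4   0.42  0.65  2.2  -0.42  0.64  0.83] F [-0.8 -0.6  0.3] t 16.35 w 45.9
16.35 [ 0.4389 -0.0952  0.2506] 106.26 [-0.8 -0.6  0.3] 45.9 [-0.4   0.42  0.65  2.2  -0.42  0.64  0.83]
```

View pics/w5.png

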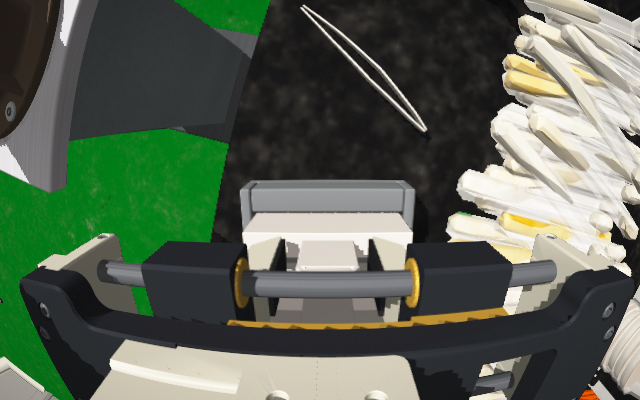

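Emit:
{"fn": "move_arm", "kwargs": {"steps": [[0, 0, 0, 0], [0, 0, 0, 0]]}}

```text
clock: 16.65
position: [0.4393, -0.0944, 0.2519]
ee_rot: [1.88, 2.511, -0.002]
force: [-0.2, 0.0, -0.4]
width: 0.497
```

```bash
python3 tog.py 0.439 -0.0935 0.092 106.4
```

```text
shift mm [ 1.6 -0.3  0.9] twist -0.0008 | grasp now [ 0.4397 -0.095   0.0929] zaxis [ 0.0025 -0.0036 -1.    ] yaw 106.35 q [-0.41  0.42  0.65  2.2  -0.42  0.64  0.83] F [-0.2  0.  -0.4] t 16.65 w 45.7
```

Emit:
{"fn": "move_arm", "kwargs": {"steps": [[1.3, 0, 0.5, 0], [1.3, 0, 0.5, 0]]}}

```text
clock: 16.9
position: [0.4385, -0.0928, 0.2506]
ee_rot: [1.881, 2.513, -0.004]
force: [-0.1, 0.5, 0.8]
width: 0.501
```

Emit:
{"fn": "move_arm", "kwargs": {"steps": [[0, 0, 0, 0], [0, 0, 0, 0], [0, 0, 0, 0], [0, 0, 0, 0], [0, 0, 0, 0]], "grip": 10, "grip_force": 25}}

```text
clock: 17.52
position: [0.4385, -0.093, 0.2504]
ee_rot: [1.881, 2.513, -0.004]
force: [0.2, -0.1, -0.6]
width: 0.323
```

```bash
python3 tog.py 0.439 -0.0935 0.18 106.4
```

```text
shift mm [ -0.4   0.4 -88.6] twist -0.0008 | grasp now [ 0.4385 -0.0936  0.0914] zaxis [ 5.0e-04 -3.7e-03 -1.0e+00] yaw 106.36 q [-0.41  0.42  0.65  2.2  -0.42  0.64  0.83] F [ 0.2 -0.1 -0.6] t 17.52 w 29.6
```

Emit:
{"fn": "move_arm", "kwargs": {"steps": [[0, 0, -20, 0], [0, 0, -60, 0], [0, 0, -110, 0], [0, 0, -130, 0], [0, 0, -130, 0], [0, 0, -130, 0]]}}

```text
clock: 18.27
position: [0.438, -0.0922, 0.3795]
ee_rot: [1.881, 2.514, -0.005]
force: [-1.4, -0.2, -1.4]
width: 0.323
```

```bash
python3 - <<'E'
import numpy as np
c=np.array([.5204,.2834]);a=np.radians(-10.05);ey=np.array([-np.sin(a),np.cos(a)])
for y in(-.031,-.0145):print(y,(c+ey*y).round(4))
E
python3 tog.py 0.515 0.2529 0.222 79.95; python3 snap.py w6
```

```text
-0.031 [0.515  0.2529]
-0.0145 [0.5179 0.2691]
shift mm [309.9 171.4  -2.7] twist 0.4612 | grasp now [ 0.4379 -0.0928  0.2205] zaxis [-6.0e-04 -3.5e-03 -1.0e+00] yaw 106.37 q [-0.6   0.2   0.82  2.06 -0.17  0.95  0.6 ] F [-1.4 -0.2 -1.4] t 18.27 w 29.7
18.275 [ 0.438  -0.0922  0.3795] 106.37 [-1.4 -0.2 -1.4] 29.7 [-0.6   0.2   0.82  2.06 -0.17  0.95  0.6 ]
```

View pics/w6.png

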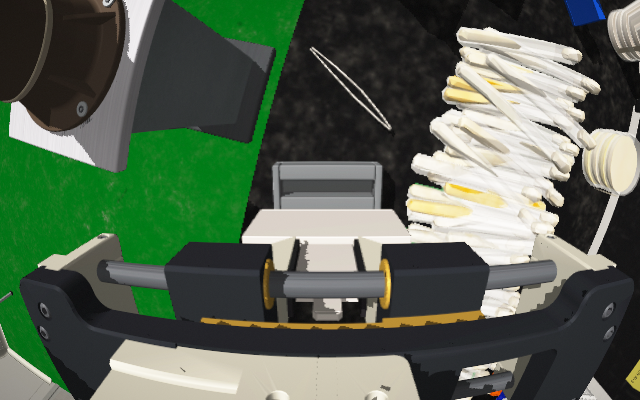

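```bash
python3 - <<'E'
from h import *
im=cv2.imread("pics/w6.png");cv2.imwrite("pics/w6c.png",cv2.resize(im[195:330,220:430],None,fx=3.7,fy=3.7,interpolation=2))
c=arm.camera_info("wrist");C=np.array(c["T_tool_cam"])
o,v=ray("wrist",[[260,209],[395,209],[243,236],[408,236]],np.eye(4))
for i,z in enumerate([.245,.245,.185,.185]):
    print((o+v[i]*(z-o[2])/v[i,2]).round(4))
E
```

```text
[ 0.0066 -0.05    0.245 ]
[0.0065 0.0535 0.245 ]
[ 0.0078 -0.0478  0.185 ]
[0.0077 0.0485 0.185 ]
```

View pics/w6c.png

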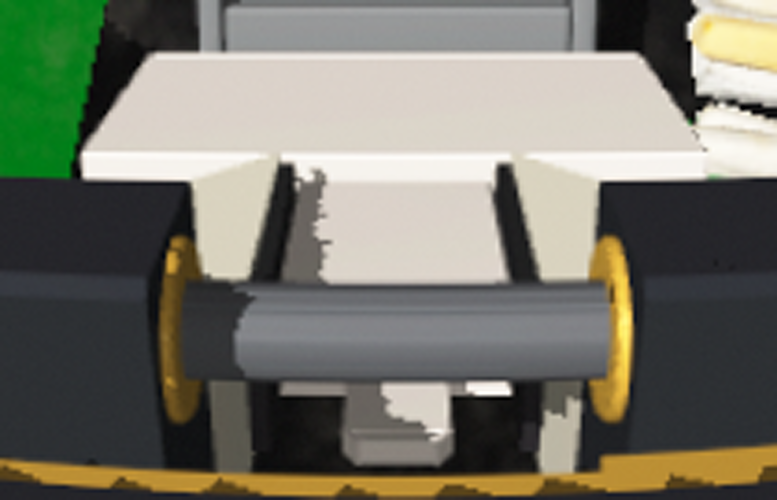

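Emit:
{"fn": "move_arm", "kwargs": {"steps": [[310, 171, -3, 0.461], [310, 171, -3, 0.461], [310, 171, -3, 0.461], [310, 171, -3, 0.461], [310, 171, -3, 0.461], [310, 171, -3, 0.461], [310, 171, -3, 0.461], [310, 171, -3, 0.461], [310, 171, -3, 0.461], [310, 171, -3, 0.461]]}}

```text
clock: 19.58
position: [0.5152, 0.2519, 0.3823]
ee_rot: [2.407, 2.014, -0.003]
force: [-0.0, -0.4, -1.4]
width: 0.328
```

```bash
python3 snap.py w7;python3 tog.py 0.515 0.2529 0.16 79.95; 
```

```text
19.575 [0.5152 0.2519 0.3823] 79.83 [-0.  -0.4 -1.4] 30.1 [-1.09  0.44  0.77  1.77 -0.34  1.07 -0.38]
shift mm [ 1.4 -0.6 63.3] twist -0.0016 | grasp now [0.5153 0.2516 0.2233] zaxis [ 5.0e-04 -3.4e-03 -1.0e+00] yaw 79.86 q [-1.09  0.44  0.77  1.77 -0.34  1.07 -0.38] F [ 0.3 -0.   0.2] t 19.62 w 29.8
```

View pics/w7.png

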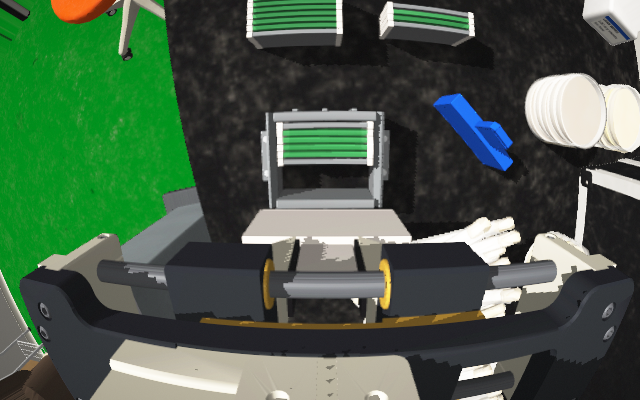

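```bash
python3 - <<'E'
import cv2
im=cv2.imread("pics/w7.png");cv2.imwrite("pics/w7c.png",cv2.resize(im[95:245,235:415],None,fx=4.4,fy=4,interpolation=2))
E
```

```text
(no output)
```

View pics/w7c.png

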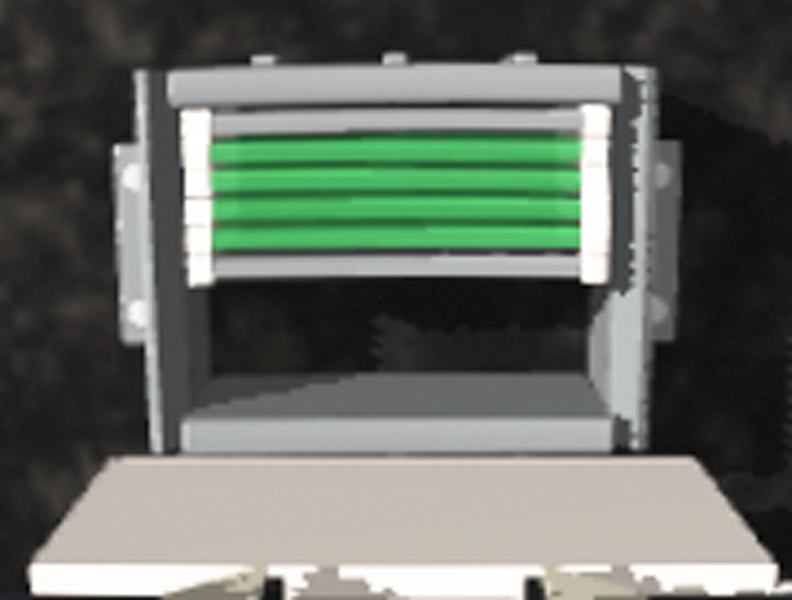

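```bash
python3 - <<'E'
from h import *
T=np.load("pics/w7.npy")
f=lambda p:np.array(p,float)/[4.4,4]+[235,95]-0.4
q=onz("wrist",f([(182,418),(613,417),(168,104),(620,103),(190,285),(609,283)]),.055,T)
L=onz("wrist",f([(137,75),(152,450),(655,70),(640,450)]),.05,T)
print(q.round(4),"len",np.linalg.norm(q[0]-q[1]),np.linalg.norm(q[2]-q[3]));c=q[:4].mean(0);print("centre",c,"lipcentre",L.mean(0))
d=q[:2].mean(0)-q[2:4].mean(0);print(np.linalg.norm(d),np.degrees(np.arctan2(d[0],-d[1])),"gap",np.linalg.norm(q[4:].mean(0)-q[:2].mean(0)),"stop",q[:2].mean(0))
t=np.linalg.inv(T)@np.r_[c,1];print("in tool",t)
o,v=ray("wrist",f([(108,458),(697,458)]),np.eye(4));print([(o+v[i]*(.245-o[2])/v[i,2]).round(4) for i in(0,1)])
E
```

```text
[[0.4639 0.2535 0.055 ]
 [0.5633 0.2358 0.055 ]
 [0.4773 0.3325 0.055 ]
 [0.5769 0.3147 0.055 ]
 [0.4731 0.2869 0.055 ]
 [0.5674 0.2704 0.055 ]] len 0.10101469475084582 0.10125305741667448
centre [0.52034259 0.2841207  0.055     ] lipcentre [0.52015977 0.28310969 0.05      ]
0.08014164830011546 -9.699320497096558 gap 0.034713540546833725 stop [0.51359155 0.24462267 0.055     ]
in tool [ 0.03374667 -0.00100855  0.3271426   1.        ]
[array([ 0.007 , -0.0507,  0.245 ]), array([0.0069, 0.052 , 0.245 ])]
```

Emit:
{"fn": "move_arm", "kwargs": {"steps": [[1.4, -1.2, 40, -0.002], [1.4, -1.2, 70, -0.002], [1.4, -1.2, 85, -0.002], [1.4, -1.2, 95, -0.002], [1.4, -1.2, 97, -0.002], [1.4, -1.2, 97, -0.002]]}}

```text
clock: 20.38
position: [0.5146, 0.2544, 0.2859]
ee_rot: [2.403, 2.018, -0.001]
force: [0.4, -0.1, -0.2]
width: 0.324
```

```bash
python3 snap.py w8;python3 tog.py 0.515 0.2529 0.0865 79.95; python3 - <<'E'
import cv2
im=cv2.imread("pics/w8.png");cv2.imwrite("pics/w8c.png",cv2.resize(im[60:320,180:470],None,fx=2.7,fy=2.3,interpolation=2))
E
```

```text
20.375 [0.5146 0.2544 0.2859] 80.06 [ 0.4 -0.1 -0.2] 29.7 [-1.03  0.55  0.69  1.88 -0.44  0.87 -0.29]
shift mm [-0.9  0.2 40.4] twist 0.0018 | grasp now [0.5149 0.2539 0.1269] zaxis [ 0.0016 -0.0031 -1.    ] yaw 80.05 q [-1.03  0.55  0.69  1.88 -0.44  0.87 -0.29] F [-0.2 -0.2 -1. ] t 20.43 w 29.7
```

View pics/w8c.png

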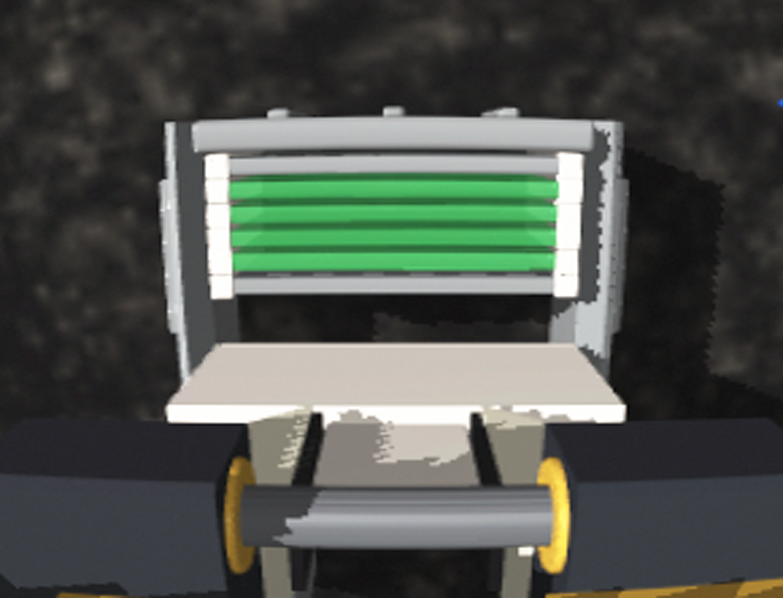

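Emit:
{"fn": "move_arm", "kwargs": {"steps": [[-0.5, 0, 10, 0], [-0.5, 0, 20, 0], [-0.5, 0, 30, 0], [-0.5, 0, 37, 0], [-0.5, 0, 40, 0], [-0.5, 0, 40, 0]]}}

```text
clock: 21.18
position: [0.5143, 0.2537, 0.2451]
ee_rot: [2.403, 2.018, -0.003]
force: [-0.2, 0.7, -1.1]
width: 0.322
```

```bash
python3 tog.py 0.515 0.2529 0.0854 79.95
```

```text
shift mm [-0.1  0.6  0.7] twist 0.0017 | grasp now [0.5144 0.2531 0.0861] zaxis [ 6.0e-04 -3.8e-03 -1.0e+00] yaw 80.05 q [-0.99  0.6   0.64  1.91 -0.49  0.8  -0.25] F [-0.2  0.7 -1.1] t 21.18 w 29.6
```

Emit:
{"fn": "move_arm", "kwargs": {"steps": [[0, 0, 1.5, 0], [0, 0, 1.5, 0]]}}

```text
clock: 21.42
position: [0.5145, 0.2537, 0.2445]
ee_rot: [2.403, 2.018, -0.001]
force: [-1.4, 0.0, 5.7]
width: 0.325
```

Emit:
{"fn": "move_arm", "kwargs": {"steps": [[0, 0, 1, 0], [0, 0, 0, 0], [0, 0, 0, 0]], "grip": 44}}

```text
clock: 21.8
position: [0.5143, 0.2538, 0.2438]
ee_rot: [2.403, 2.019, -0.003]
force: [-0.8, -0.4, -0.4]
width: 0.479
```

Emit:
{"fn": "move_arm", "kwargs": {"steps": [[0, 0, -20, 0], [0, 0, -50, 0], [0, 0, -90, 0], [0, 0, -110, 0], [0, 0, -110, 0]]}}

```text
clock: 22.42
position: [0.5146, 0.2542, 0.3551]
ee_rot: [2.403, 2.018, 0.002]
force: [0.5, 0.2, 0.8]
width: 0.482
```

```bash
python3 tog.py 0.4504 -0.1299 0.16 106.4;python3 snap.py w9; python3 - <<'E'
import cv2
im=cv2.imread("pics/w9.png");cv2.imwrite("pics/w9c.png",cv2.resize(im[60:320,180:470],None,fx=2.7,fy=2.3,interpolation=2))
E
```

```text
shift mm [-389.1    2.4   36.6] twist -0.4597 | grasp now [0.5151 0.2539 0.1961] zaxis [ 0.0029 -0.002  -1.    ] yaw 80.06 q [-1.08  0.47  0.75  1.81 -0.37  1.01 -0.35] F [0.5 0.2 0.8] t 22.43 w 44.3
22.425 [0.5146 0.2542 0.3551] 80.06 [0.5 0.2 0.8] 44.3 [-1.08  0.47  0.75  1.81 -0.37  1.01 -0.35]
```

View pics/w9c.png

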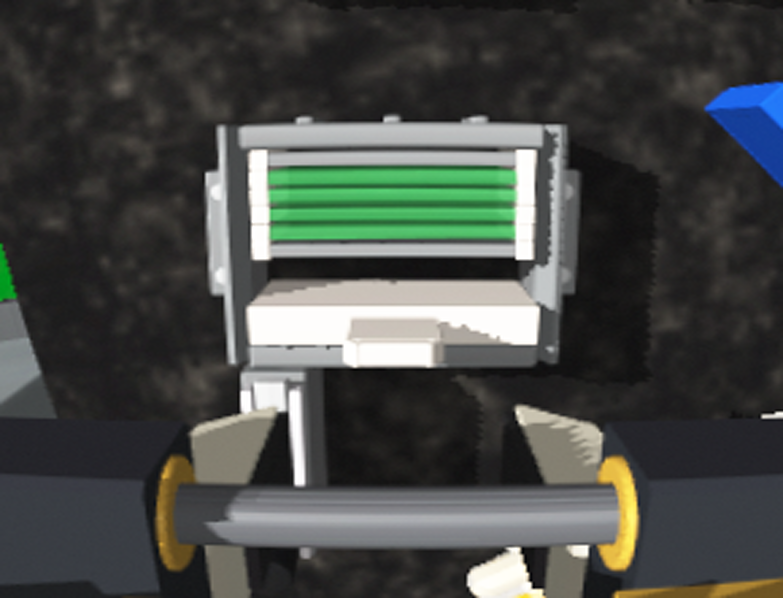

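Emit:
{"fn": "move_arm", "kwargs": {"steps": [[-389, 2, 0, -0.46], [-389, 2, 0, -0.46], [-389, 2, 0, -0.46], [-389, 2, 0, -0.46], [-389, 2, 0, -0.46], [-389, 2, 0, -0.46], [-389, 2, 30, -0.46], [-389, 2, 36, -0.46], [-389, 2, 36, -0.46], [-389, 2, 36, -0.46]], "grip": 46}}

```text
clock: 23.72
position: [0.4495, -0.1284, 0.3194]
ee_rot: [1.877, 2.515, -0.004]
force: [0.5, 0.4, 0.0]
width: 0.501
```

```bash
python3 tog.py 0.4503 -0.1297 0.0916 106.4;python3 snap.py w10
```

```text
shift mm [-0.6  0.4 68.8] twist 0.0023 | grasp now [ 0.4497 -0.129   0.1604] zaxis [ 9.0e-04 -3.6e-03 -1.0e+00] yaw 106.53 q [-0.4   0.33  0.72  2.09 -0.29  0.82  0.78] F [0.5 0.4 0. ] t 23.73 w 46.0
23.725 [ 0.4495 -0.1284  0.3194] 106.53 [0.5 0.4 0. ] 46.0 [-0.4   0.33  0.72  2.09 -0.29  0.82  0.78]
```

View pics/w10.png

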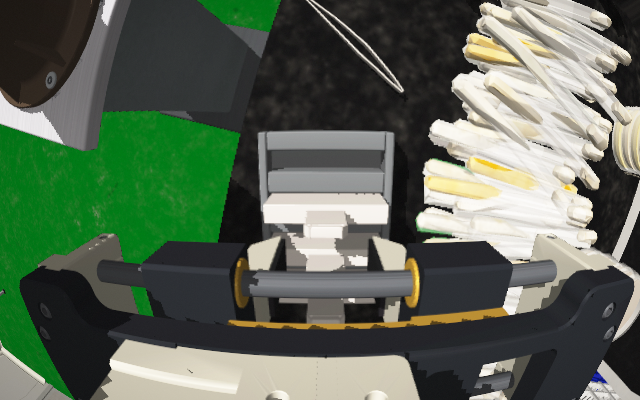

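Emit:
{"fn": "move_arm", "kwargs": {"steps": [[-0.5, 0, 25, 0.002], [-0.5, 0, 50, 0.002], [-0.5, 0, 66, 0.002], [-0.5, 0, 68.5, 0.002], [-0.5, 0, 68.5, 0.002]]}}

```text
clock: 24.4
position: [0.4494, -0.1303, 0.251]
ee_rot: [1.882, 2.511, -0.004]
force: [0.4, 0.4, 0.9]
width: 0.501
```

Emit:
{"fn": "move_arm", "kwargs": {"steps": [[0, 0, 0, 0], [0, 0, 0, 0], [0, 0, 0, 0], [0, 0, 0, 0], [0, 0, 0, 0]], "grip": 10, "grip_force": 25}}

```text
clock: 25.02
position: [0.4494, -0.1304, 0.251]
ee_rot: [1.882, 2.511, -0.003]
force: [-0.9, 0.9, 5.9]
width: 0.323
```

```bash
python3 tog.py 0.4503 -0.1297 0.215 106.4
```

```text
shift mm [   0.5    1.1 -123. ] twist -0.0019 | grasp now [ 0.4496 -0.1309  0.092 ] zaxis [ 0.0014 -0.0037 -1.    ] yaw 106.29 q [-0.31  0.44  0.63  2.16 -0.42  0.66  0.9 ] F [-0.9  0.9  5.9] t 25.02 w 29.7
```

Emit:
{"fn": "move_arm", "kwargs": {"steps": [[0, 0, -20, 0], [0, 0, -60, 0], [0, 0, -110, 0], [0, 0, -128, 0], [0, 0, -128, 0]]}}

```text
clock: 25.65
position: [0.4494, -0.1298, 0.3795]
ee_rot: [1.881, 2.511, -0.001]
force: [-0.6, 0.8, -2.0]
width: 0.326
```

```bash
python3 snap.py w11; python3 tog.py 0.5177 0.266 0.222 79.95; python3 - <<'E'
import cv2
im=cv2.imread("pics/w11.png");cv2.imwrite("pics/w11c.png",cv2.resize(im[195:330,220:430],None,fx=3.7,fy=3.7,interpolation=2))
E
```

```text
25.65 [ 0.4494 -0.1298  0.3795] 106.33 [-0.6  0.8 -2. ] 29.9 [-0.48  0.24  0.79  2.02 -0.2   0.96  0.7 ]
shift mm [360.8 177.1  -3.8] twist 0.4604 | grasp now [ 0.4492 -0.13    0.2194] zaxis [ 0.0012 -0.0032 -1.    ] yaw 106.33 q [-0.48  0.24  0.79  2.02 -0.2   0.96  0.7 ] F [-0.5 -0.1 -1.3] t 25.7 w 30.1
```

View pics/w11c.png

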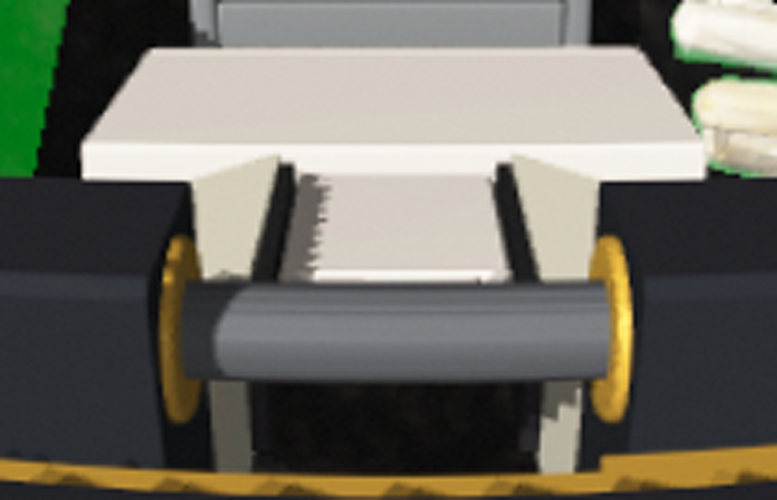

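```bash
python3 - <<'E'
from h import *
for fo,to in((55,155),(47,143)):
    o,v=ray("wrist",[[327,195+fo/3.7-.4],[327,195+to/3.7-.4]],np.eye(4))
    print([(o+v[i]*(z-o[2])/v[i,2]).round(4) for i,z in enumerate([.245,.185])])
# first spacer in chamber from w9: top face body z=.06, rows
T=np.load("pics/w9.npy");f=lambda p:np.array(p,float)/[2.7,2.3]+[180,60]-.4
q=onz("wrist",f([(248,306),(540,306),(250,283),(532,283)]),.06,T)[:, :2]
pk=onz("wrist",f([(252,258),(535,258)]),.055,T)[:,:2]
st=onz("wrist",f([(250,346),(540,346)]),.055,T)[:,:2]
tab=onz("wrist",f([(345,342),(440,342),(348,365),(438,365)]),.100,T)[:,:2]
far=onz("wrist",f([(240,147),(545,147)]),.055,T)[:,:2]
c=np.array([.5204,.2834]);a=np.radians(-10.05);ex=np.array([np.cos(a),np.sin(a)]);ey=np.array([-np.sin(a),np.cos(a)])
for n,p in(("bodyfront",q[:2]),("packfront",pk),("tab",tab),("stop?",st),("far",far)):
    d=p-c;print(n,np.c_[d@ex,d@ey].round(4).tolist())
E
```

```text
[array([0.0063, 0.0013, 0.245 ]), array([0.0079, 0.0013, 0.185 ])]
[array([0.008 , 0.0013, 0.245 ]), array([0.0099, 0.0013, 0.185 ])]
bodyfront [[-0.0493, -0.0226], [0.0501, -0.0226]]
packfront [[-0.048, -0.004], [0.0485, -0.004]]
tab [[-0.0139, -0.0259], [0.0139, -0.0259], [-0.0132, -0.0342], [0.0134, -0.0342]]
stop? [[-0.0503, -0.0408], [0.0518, -0.0408]]
far [[-0.051, 0.0405], [0.0508, 0.0405]]
```

Emit:
{"fn": "move_arm", "kwargs": {"steps": [[363, 178, -4, 0.46], [363, 178, -4, 0.46], [363, 178, -4, 0.46], [363, 178, -4, 0.46], [363, 178, -4, 0.46], [363, 178, -4, 0.46], [363, 178, -4, 0.46], [363, 178, -4, 0.46], [363, 178, -4, 0.46], [363, 178, -4, 0.46], [363, 178, -4, 0.46]]}}

```text
clock: 27.08
position: [0.5182, 0.2674, 0.3812]
ee_rot: [2.407, 2.014, -0.003]
force: [-0.2, -0.2, -0.6]
width: 0.321
```

```bash
python3 tog.py 0.5177 0.2684 0.15 79.95; python3 to.py 0.5 0.2 0.2
```

```text
shift mm [ 1.7 -0.9 72.2] twist -0.002 | grasp now [0.5182 0.2668 0.2222] zaxis [ 4.0e-04 -3.6e-03 -1.0e+00] yaw 79.84 q [-1.09  0.45  0.74  1.75 -0.34  1.07 -0.4 ] F [-0.2 -0.2 -0.6] t 27.07 w 29.5
shift mm [-68.9  -6.2 181.4] pos [0.5182 0.2674 0.3812] zaxis [ 4.0e-04 -3.6e-03 -1.0e+00] yaw 79.84 q [-1.09  0.45  0.74  1.75 -0.34  1.07 -0.4 ] F [-0.2 -0.2 -0.6] t 27.075 w 29.5
```

Emit:
{"fn": "move_arm", "kwargs": {"steps": [[1.7, -0.9, 40, -0.002], [1.7, -0.9, 65, -0.002], [1.7, -0.9, 69, -0.002], [1.7, -0.9, 69, -0.002]]}}

```text
clock: 27.58
position: [0.5179, 0.2699, 0.3128]
ee_rot: [2.404, 2.018, -0.002]
force: [1.2, -0.3, -0.6]
width: 0.326
```

```bash
python3 snap.py w12; python3 tog.py 0.5177 0.2684 0.0865 79.95; python3 - <<'E'
import cv2
im=cv2.imread("pics/w12.png");cv2.imwrite("pics/w12c.png",cv2.resize(im[60:320,180:470],None,fx=2.7,fy=2.3,interpolation=2))
E
```

```text
27.575 [0.5179 0.2699 0.3128] 80.02 [ 1.2 -0.3 -0.6] 29.9 [-1.05  0.53  0.69  1.83 -0.41  0.94 -0.35]
shift mm [-1.  -0.6 67.7] twist 0.0013 | grasp now [0.5183 0.2695 0.1542] zaxis [ 0.0019 -0.003  -1.    ] yaw 80.03 q [-1.05  0.53  0.69  1.82 -0.41  0.94 -0.35] F [-0.5 -0.5  0.1] t 27.62 w 29.5
```

View pics/w12c.png

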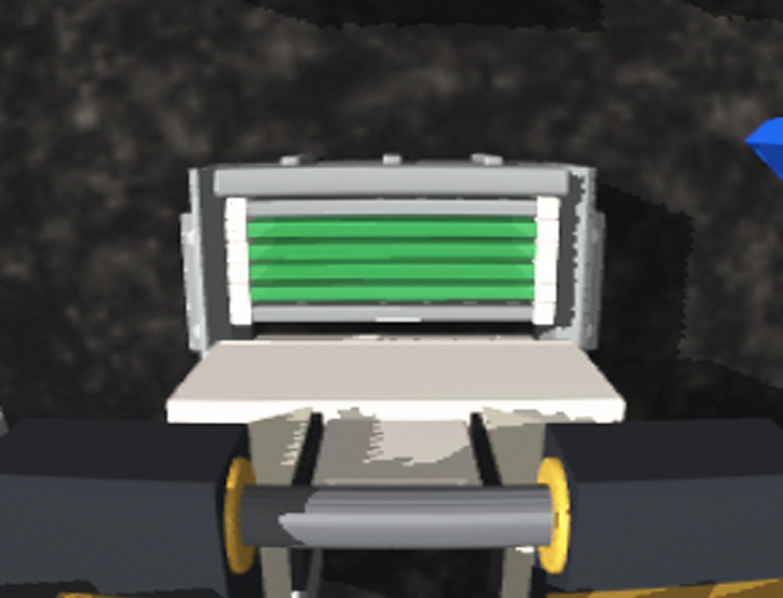

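```bash
python3 - <<'E'
from h import *
T=np.load("pics/w12.npy");f=lambda p:np.array(p,float)/[2.7,2.3]+[180,60]-.4
c=np.array([.5204,.2834]);a=np.radians(-10.05);ex=np.array([np.cos(a),np.sin(a)]);ey=np.array([-np.sin(a),np.cos(a)])
for n,p,z in(("foot",[(215,342),(578,342)],.068),("bodytop",[(168,401),(624,401)],.128),("pack",[(232,324),(555,324)],.055),("far",[(217,194),(570,193)],.055),("lip",[(192,170),(590,170)],.05)):
    d=onz("wrist",f(p),z,T)[:,:2]-c;print(n,np.c_[d@ex,d@ey].round(4).tolist())
E
```

```text
foot [[-0.0502, -0.0069], [0.0528, -0.0069]]
bodytop [[-0.048, -0.0048], [0.0502, -0.0048]]
pack [[-0.0476, -0.0042], [0.0483, -0.0042]]
far [[-0.0502, 0.0412], [0.051, 0.0415]]
lip [[-0.0586, 0.0493], [0.0578, 0.0492]]
```

Emit:
{"fn": "move_arm", "kwargs": {"steps": [[-0.5, -0.6, 12, 0], [-0.5, -0.6, 20, 0], [-0.5, -0.6, 26, 0], [-0.5, -0.6, 30, 0], [-0.5, -0.6, 30, 0]]}}

```text
clock: 28.25
position: [0.5168, 0.2697, 0.2818]
ee_rot: [2.403, 2.018, -0.004]
force: [-0.5, -0.7, -0.6]
width: 0.327
```

```bash
python3 tog.py 0.5177 0.2684 0.0865 79.95
```

```text
shift mm [-0.3  0.9 36.3] twist 0.0018 | grasp now [0.5168 0.269  0.1228] zaxis [ 2.0e-04 -4.1e-03 -1.0e+00] yaw 80.05 q [-1.03  0.57  0.67  1.85 -0.44  0.88 -0.32] F [-0.5 -0.7 -0.6] t 28.25 w 30.0
```

Emit:
{"fn": "move_arm", "kwargs": {"steps": [[0, 0.4, 10, 0], [0, 0.4, 20, 0], [0, 0.4, 30, 0], [0, 0.4, 35, 0], [0, 0.4, 37, 0], [0, 0.4, 37, 0]]}}

```text
clock: 29.0
position: [0.5174, 0.2695, 0.2453]
ee_rot: [2.403, 2.018, -0.003]
force: [-0.6, -0.3, -1.6]
width: 0.323
```

```bash
python3 tog.py 0.5177 0.2684 0.086 79.95
```

```text
shift mm [-0.5  0.3  0.3] twist 0.0017 | grasp now [0.5175 0.2689 0.0863] zaxis [ 8.0e-04 -3.5e-03 -1.0e+00] yaw 80.05 q [-1.    0.61  0.63  1.88 -0.48  0.81 -0.29] F [-0.6 -0.3 -1.6] t 29.0 w 29.6
```

Emit:
{"fn": "move_arm", "kwargs": {"steps": [[0, 0, 1.5, 0], [0, 0, 1.5, 0]]}}

```text
clock: 29.25
position: [0.5175, 0.2695, 0.245]
ee_rot: [2.404, 2.019, -0.001]
force: [-4.2, -1.2, 15.1]
width: 0.322
```

Emit:
{"fn": "move_arm", "kwargs": {"steps": [[0, 0, 0, 0], [0, 0, 0, 0], [0, 0, 0, 0]], "grip": 44}}

```text
clock: 29.62
position: [0.5173, 0.2695, 0.2435]
ee_rot: [2.403, 2.018, -0.003]
force: [-0.5, 0.2, -0.7]
width: 0.476
```

Emit:
{"fn": "move_arm", "kwargs": {"steps": [[0, 0, -20, 0], [0, 0, -50, 0], [-40, 0, -100, 0], [-60, 0, -120, 0], [-60, 0, -120, 0], [-60, 0, -120, 0]]}}

```text
clock: 30.38
position: [0.5066, 0.2118, 0.3631]
ee_rot: [2.403, 2.02, -0.004]
force: [-0.8, -0.1, -0.5]
width: 0.477
```

```bash
python3 snap.py w13; python3 - <<'E'
import cv2
im=cv2.imread("pics/w13.png");cv2.imwrite("pics/w13c.png",cv2.resize(im[60:320,180:470],None,fx=2.7,fy=2.3,interpolation=2))
E
```

```text
30.375 [0.5066 0.2118 0.3631] 80.11 [-0.8 -0.1 -0.5] 43.8 [-1.04  0.42  0.75  1.86 -0.33  1.   -0.32]
```

View pics/w13c.png

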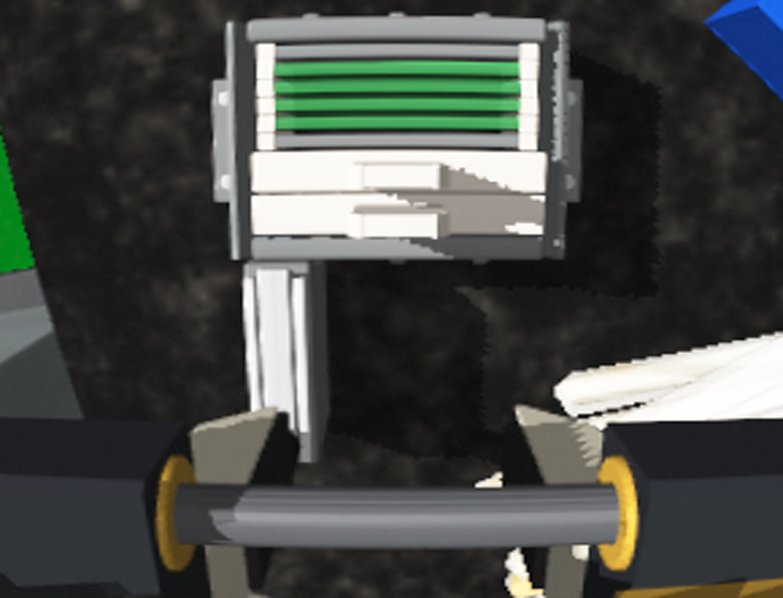

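Emit:
{"fn": "move_arm", "kwargs": {"steps": [[-60, 0, 0, 0], [-110, 0, 0, 0], [-110, 0, 0, 0], [-110, 0, 0, 0]], "grip": 0}}

```text
clock: 30.92
position: [0.4879, 0.1036, 0.3636]
ee_rot: [2.402, 2.02, -0.004]
force: [-0.2, 0.5, -0.0]
width: 0.091
```

```bash
python3 snap.py w14; python3 - <<'E'
import cv2
im=cv2.imread("pics/w14.png");cv2.imwrite("pics/w14c.png",cv2.resize(im[0:260,180:470],None,fx=2.7,fy=2.3,interpolation=2))
E
```

```text
30.925 [0.4879 0.1036 0.3636] 80.11 [-0.2  0.5 -0. ] 8.3 [-0.93  0.33  0.79  1.97 -0.28  0.95 -0.17]
```

View pics/w14c.png

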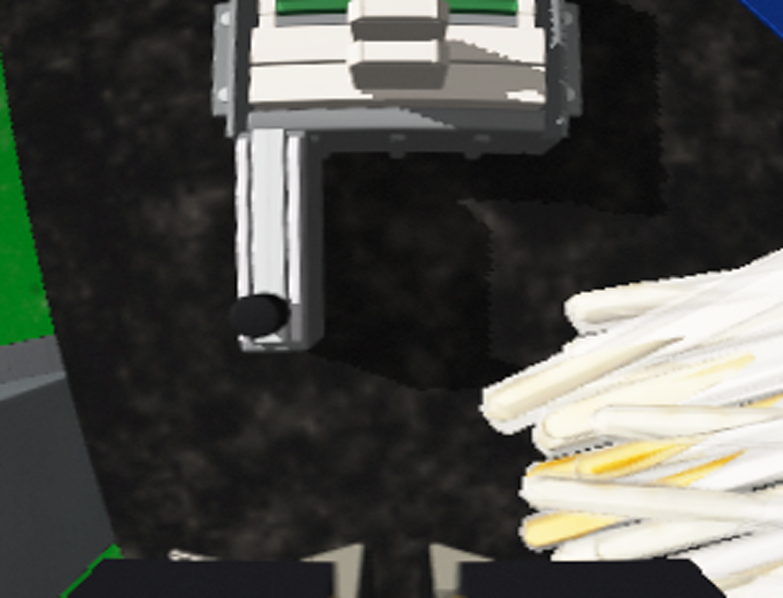

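```bash
python3 - <<'E'
from h import *
im=cv2.imread("pics/w14.png")
cv2.imwrite("pics/w14d.png",cv2.resize(im[115:160,255:310],None,fx=12,fy=12,interpolation=2))
T=np.load("pics/w14.npy");f=lambda p:np.array(p,float)/[2.7,2.3]+[180,0]-.4
c=np.array([.5204,.2834]);a=np.radians(-10.05);ex=np.array([np.cos(a),np.sin(a)]);ey=np.array([-np.sin(a),np.cos(a)])
d=onz("wrist",f([(256,316),(240,348)]),.101,T)[:,:2]-c;print(np.c_[d@ex,d@ey].round(4).tolist(),d+c)
d=onz("wrist",f([(240,351),(305,348)]),.06,T)[:,:2]-c;print("block end",np.c_[d@ex,d@ey].round(4).tolist())
E
```

```text
[[-0.0403, -0.1232], [-0.0454, -0.1341]] [[0.45917164 0.16913684]
 [0.45232343 0.15924349]]
block end [[-0.0532, -0.1395], [-0.0307, -0.1386]]
```

View pics/w14d.png

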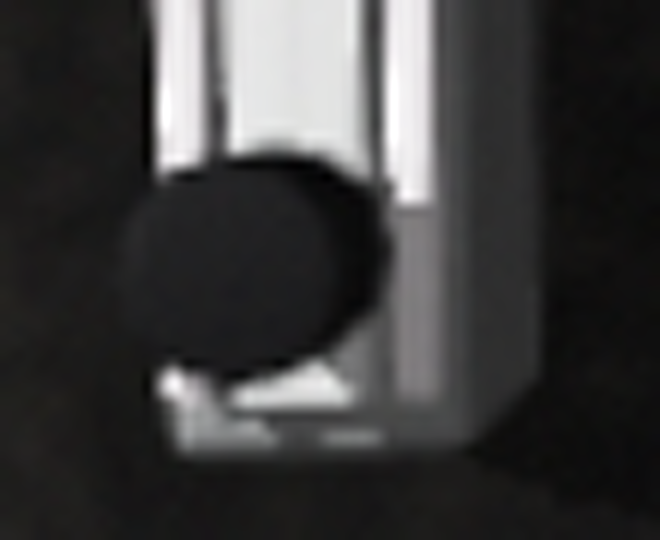

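```bash
python3 tog.py 0.458 0.1695 0.15 79.95;python3 tog.py 0.458 0.1695 0.097 79.95
```

```text
shift mm [ 60.2 -40.9  54.4] twist 0.0039 | grasp now [0.488  0.1034 0.2046] zaxis [-1.0e-04 -4.1e-03 -1.0e+00] yaw 80.17 q [-0.93  0.33  0.79  1.97 -0.28  0.95 -0.17] F [-0.3 -0.6 -0.2] t 30.98 w 4.7
shift mm [ 60.4 -40.9 107.4] twist 0.0039 | grasp now [0.488  0.1034 0.2046] zaxis [-1.0e-04 -4.1e-03 -1.0e+00] yaw 80.17 q [-0.93  0.33  0.79  1.97 -0.28  0.95 -0.17] F [-0.3 -0.6 -0.2] t 30.98 w 4.7
```

Emit:
{"fn": "move_arm", "kwargs": {"steps": [[30, -20, 0, 0.004], [60, -41, 20, 0.004], [60, -41, 50, 0.004], [60, -41, 54, 0.004], [60, -41, 54, 0.004], [60, -41, 54, 0.004]], "grip": 40}}

```text
clock: 31.72
position: [0.4585, 0.1683, 0.3108]
ee_rot: [2.407, 2.013, -0.001]
force: [-0.6, 0.1, 0.3]
width: 0.434
```

```bash
python3 snap.py w15;python3 tog.py 0.458 0.1695 0.097 79.95; python3 - <<'E'
import cv2
im=cv2.imread("pics/w15.png");cv2.imwrite("pics/w15c.png",cv2.resize(im[60:350,180:470],None,fx=2.7,fy=2.0,interpolation=2))
E
```

```text
31.725 [0.4585 0.1683 0.3108] 79.79 [-0.6  0.1  0.3] 39.8 [-1.02  0.38  0.73  2.06 -0.34  0.82 -0.26]
shift mm [ 1.6 -1.1 54.8] twist -0.0027 | grasp now [0.4587 0.1678 0.1518] zaxis [ 0.0019 -0.003  -1.    ] yaw 79.79 q [-1.02  0.38  0.73  2.06 -0.34  0.82 -0.26] F [-0.3 -0.3  0.1] t 31.77 w 40.1
```

View pics/w15c.png

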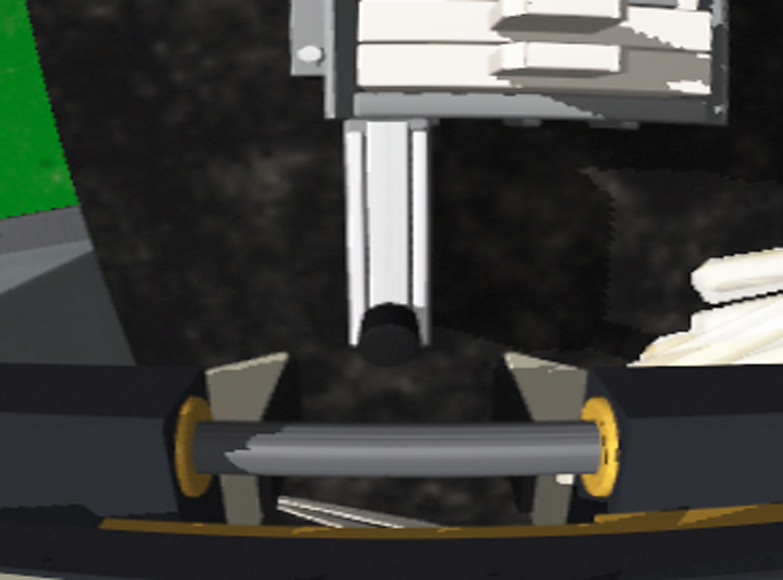

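```bash
python3 - <<'E'
from h import *
T=np.load("pics/w15.npy");f=lambda p:np.array(p,float)/[2.7,2.0]+[180,60]-.4
print(onz("wrist",f([(389,346)]),.101,T), (np.linalg.inv(T)@np.r_[onz("wrist",f([(389,346)]),.101,T)[0],1]).round(4))
E
```

```text
[[0.45831353 0.16916229 0.101     ]] [ 1.400e-03 -8.000e-04  2.098e-01  1.000e+00]
```

Knob confirmed at (0.4583, 0.1692). Lower around it and grip.

Emit:
{"fn": "move_arm", "kwargs": {"steps": [[1.5, -1, 25, -0.003], [1.5, -1, 45, -0.003], [1.5, -1, 54, -0.003], [1.5, -1, 54, -0.003]]}}

```text
clock: 32.28
position: [0.4573, 0.1697, 0.2561]
ee_rot: [2.405, 2.017, -0.003]
force: [0.6, 0.3, 0.9]
width: 0.436
```

Emit:
{"fn": "move_arm", "kwargs": {"steps": [[0, 0, 0, 0], [0, 0, 0, 0], [0, 0, 0, 0], [0, 0, 0, 0]], "grip": 8, "grip_force": 20}}

```text
clock: 32.78
position: [0.4573, 0.17, 0.2563]
ee_rot: [2.404, 2.017, -0.002]
force: [-1.7, -0.2, 4.9]
width: 0.171
```

```bash
python3 tog.py 0.4678 0.2237 0.097 79.95
```

```text
shift mm [55.2  0.8  0.1] twist 0.001 | grasp now [0.4574 0.1695 0.0973] zaxis [ 9.0e-04 -3.3e-03 -1.0e+00] yaw 80.0 q [-0.96  0.47  0.66  2.11 -0.44  0.7  -0.18] F [-1.7 -0.2  4.9] t 32.77 w 15.7
```

Gripped (15.7 mm). Slide forward slowly.

Emit:
{"fn": "move_arm", "kwargs": {"steps": [[8, 0, 0, 0], [16, 0, 0, 0], [24, 0, 0, 0], [32, 0, 0, 0], [40, 0, 0, 0], [47, 0, 0, 0], [52, 0, 0, 0], [55, 0, 0, 0], [55, 0, 0, 0]]}}

```text
clock: 33.9
position: [0.4665, 0.2215, 0.2561]
ee_rot: [2.406, 2.014, -0.009]
force: [-5.7, -12.0, 17.7]
width: 0.164
```

```bash
python3 tog.py 0.4678 0.2237 0.097 79.95
```

```text
shift mm [3.5 0.9 0.1] twist -0.0015 | grasp now [0.4663 0.2204 0.0971] zaxis [-0.0013 -0.0069 -1.    ] yaw 79.86 q [-1.03  0.51  0.66  2.04 -0.45  0.74 -0.27] F [ -5.7 -12.   17.7] t 33.9 w 15.0
```

Emit:
{"fn": "move_arm", "kwargs": {"steps": [[1.5, 0, 0, 0], [1.5, 0, 0, 0], [1.5, 0, 0, 0]]}}

```text
clock: 34.28
position: [0.4666, 0.2218, 0.2561]
ee_rot: [2.406, 2.012, -0.011]
force: [-6.5, -16.3, 20.1]
width: 0.162
```

```bash
python3 tog.py 0.4678 0.2237 0.097 79.95
```

```text
shift mm [3.4 0.9 0.1] twist -0.0027 | grasp now [0.4663 0.2205 0.0971] zaxis [-0.002 -0.008 -1.   ] yaw 79.8 q [-1.03  0.51  0.66  2.04 -0.45  0.75 -0.27] F [ -6.5 -16.3  20.1] t 34.27 w 14.8
```

Emit:
{"fn": "move_arm", "kwargs": {"steps": [[-2.5, 0, 0, 0], [-2.5, 0, 0, 0]]}}

```text
clock: 34.52
position: [0.4664, 0.2212, 0.2562]
ee_rot: [2.406, 2.015, -0.006]
force: [-4.5, -9.2, 14.0]
width: 0.165
```

Emit:
{"fn": "move_arm", "kwargs": {"steps": [[0, 0, 0, 0], [0, 0, 0, 0], [0, 0, 0, 0]], "grip": 40}}

```text
clock: 34.9
position: [0.4665, 0.2234, 0.2557]
ee_rot: [2.404, 2.018, -0.003]
force: [0.2, 1.2, 0.8]
width: 0.416
```

Emit:
{"fn": "move_arm", "kwargs": {"steps": [[0, 0, -20, 0], [0, 0, -60, 0], [-50, 20, -100, 0], [-80, 20, -110, 0], [-80, 20, -110, 0], [-80, 20, -110, 0]]}}

```text
clock: 35.65
position: [0.4722, 0.142, 0.3659]
ee_rot: [2.404, 2.018, -0.003]
force: [-0.3, 0.1, 0.4]
width: 0.435
```

```bash
python3 snap.py w16; python3 - <<'E'
import cv2
im=cv2.imread("pics/w16.png");cv2.imwrite("pics/w16c.png",cv2.resize(im[40:300,180:470],None,fx=2.7,fy=2.3,interpolation=2))
E
```

```text
35.65 [0.4722 0.142  0.3659] 80.04 [-0.3  0.1  0.4] 39.9 [-1.02  0.31  0.8   1.98 -0.27  0.95 -0.26]
```

View pics/w16c.png

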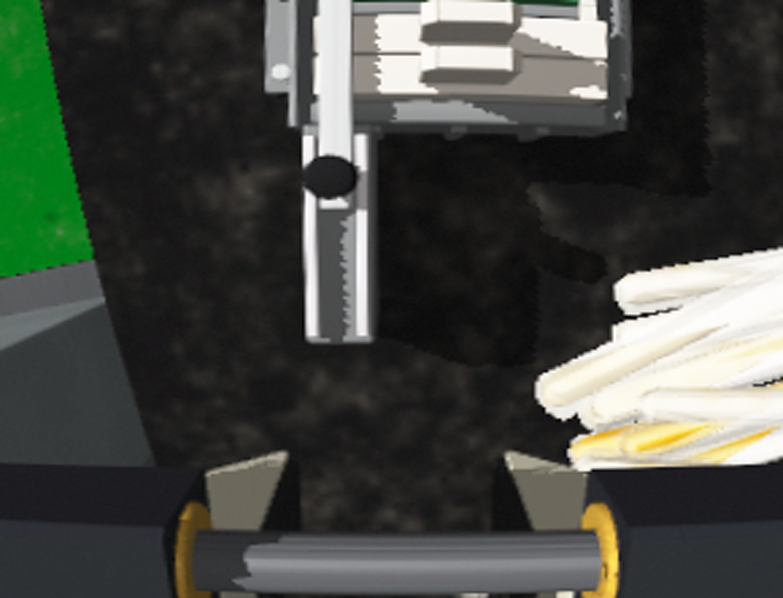

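```bash
python3 - <<'E'
from h import *
c=np.array([.5204,.2834]);a=np.radians(-10.05);ex=np.array([np.cos(a),np.sin(a)]);ey=np.array([-np.sin(a),np.cos(a)])
def ch(n,px,z):
    T=np.load(f"pics/{n}.npy");d=onz("wrist",px,z,T)[:,:2]-c;return np.c_[d@ex,d@ey].round(4)
f=lambda p:np.array(p,float)/[2.7,2.3]+[180,40]-.4
print("knob now",ch("w16",f([(327,180)]),.101),"tongue rear",ch("w16",f([(333,208)]),.067))
im=cv2.imread("pics/w16.png");cv2.imwrite("pics/w16d.png",cv2.resize(im[90:150,280:335],None,fx=12,fy=10,interpolation=2))
f2=lambda p:np.array(p,float)/[2.7,2.0]+[180,60]-.4
print("knob before",ch("w15",f2([(389,346)]),.101),ch("w14",[[273.6,137.2]],.101))
E
```

```text
knob now [[-0.0417 -0.0733]] tongue rear [[-0.0426 -0.084 ]]
knob before [[-0.0412 -0.1233]] [[-0.041  -0.1233]]
```

View pics/w16d.png

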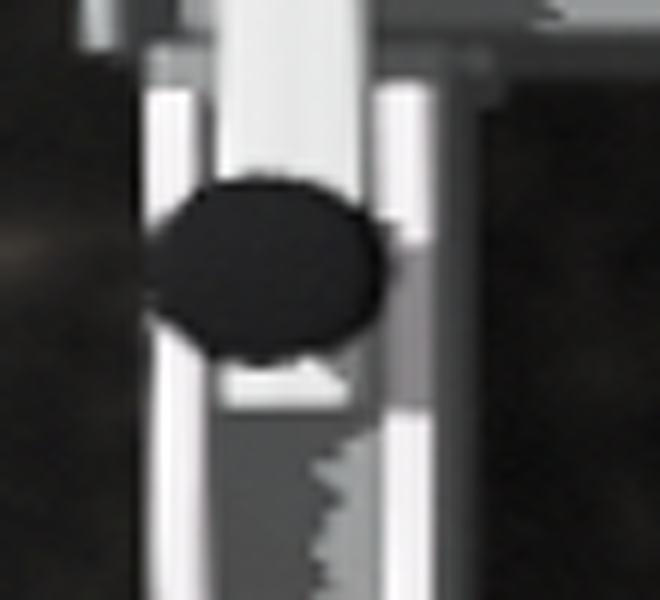

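Emit:
{"fn": "move_arm", "kwargs": {"steps": [[60, 0, 0, 0], [75, 20, 0, 0], [75, 20, 0, 0], [75, 20, 0, 0]], "grip": 0}}

```text
clock: 36.2
position: [0.5045, 0.2115, 0.3651]
ee_rot: [2.404, 2.017, -0.006]
force: [0.1, -0.7, -0.3]
width: 0.05
```

```bash
python3 snap.py w17; python3 - <<'E'
import cv2
im=cv2.imread("pics/w17.png");cv2.imwrite("pics/w17c.png",cv2.resize(im[50:200,230:400],None,fx=4.6,fy=3.9,interpolation=2))
E
```

```text
36.2 [0.5045 0.2115 0.3651] 80.0 [ 0.1 -0.7 -0.3] 4.6 [-1.05  0.41  0.76  1.86 -0.33  1.   -0.32]
```

View pics/w17c.png

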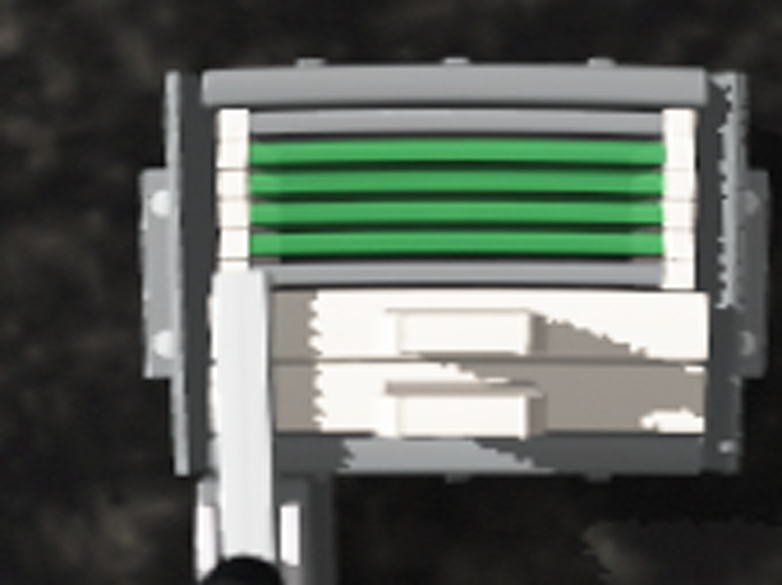

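```bash
python3 - <<'E'
from h import *
c=np.array([.5204,.2834]);a=np.radians(-10.05);ex=np.array([np.cos(a),np.sin(a)]);ey=np.array([-np.sin(a),np.cos(a)])
def ch(n,px,z):
    T=np.load(f"pics/{n}.npy");d=onz("wrist",px,z,T)[:,:2]-c;return np.c_[d@ex,d@ey].round(4).tolist()
f=lambda p:np.array(p,float)/[4.6,3.9]+[230,50]-.4
print("tip",ch("w17",f([(217,271),(268,271)]),.066))
print("stop",ch("w17",f([(340,437),(700,437)]),.055),"far",ch("w17",f([(204,105),(706,105)]),.055),"packfront",ch("w17",f([(218,288),(694,288)]),.055))
print("s2 front",ch("w17",f([(275,291),(708,291)]),.06),"s1/2",ch("w17",f([(275,361),(705,361)]),.06),"s1rear",ch("w17",f([(275,432),(705,432)]),.06))
print("tabs",ch("w17",f([(400,312),(532,312),(400,352),(528,352)]),.1),ch("w17",f([(398,395),(530,395),(398,436),(527,436)]),.1))
# tip before: w14
E
```

```text
tip [[-0.0466, -0.0001], [-0.0365, -0.0004]]
stop [[-0.0238, -0.0407], [0.0503, -0.0403]] far [[-0.0507, 0.0404], [0.0502, 0.0405]] packfront [[-0.0482, -0.0042], [0.0482, -0.0041]]
s2 front [[-0.0359, -0.0051], [0.0501, -0.0046]] s1/2 [[-0.0362, -0.0217], [0.0499, -0.0213]] s1rear [[-0.0365, -0.0387], [0.0504, -0.0384]]
tabs [[-0.0099, -0.009], [0.0126, -0.009], [-0.0099, -0.0171], [0.0119, -0.0171]] [[-0.0103, -0.0259], [0.0123, -0.0259], [-0.0103, -0.0343], [0.0119, -0.0343]]
```

```bash
python3 - <<'E'
from h import *
c=np.array([.5204,.2834]);a=np.radians(-10.05);ex=np.array([np.cos(a),np.sin(a)]);ey=np.array([-np.sin(a),np.cos(a)])
for n in("w13","w16"):
    im=cv2.imread(f"pics/{n}.png");y0,x0=(150,250) if n=="w13" else (40,270)
    cv2.imwrite(f"pics/{n}e.png",cv2.resize(im[y0:y0+60,x0:x0+70],None,fx=10,fy=9,interpolation=2))
E
```

```text
(no output)
```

View pics/w13e.png

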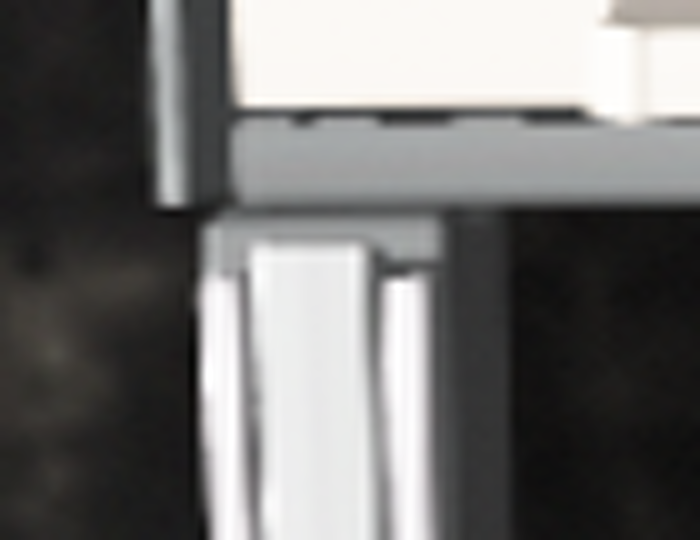

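```bash
python3 - <<'E'
from h import *
c=np.array([.5204,.2834]);a=np.radians(-10.05);ex=np.array([np.cos(a),np.sin(a)]);ey=np.array([-np.sin(a),np.cos(a)])
T=np.load("pics/w13.npy");f=lambda p:np.array(p,float)/[10,9]+[250,150]-.4
for p,z in(((310,240),.066),((400,118),.055)):
    d=onz("wrist",f([p]),z,T)[:,:2]-c;print(d@ex,d@ey)
E
```

```text
[-0.04196139] [-0.05118517]
[-0.03471847] [-0.04031054]
```

```bash
python3 - <<'E'
from h import *
im=arm.get_image("scene")[:,:,::-1]
cv2.imwrite("pics/fin.png",cv2.resize(im[130:360,170:420],None,fx=2.6,fy=2.6,interpolation=2))
im=arm.get_image("top")[:,:,::-1]
cv2.imwrite("pics/fin2.png",cv2.resize(im[160:260,200:420],None,fx=3.6,fy=3.6,interpolation=2))
E
```

```text
(no output)
```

View pics/fin.png

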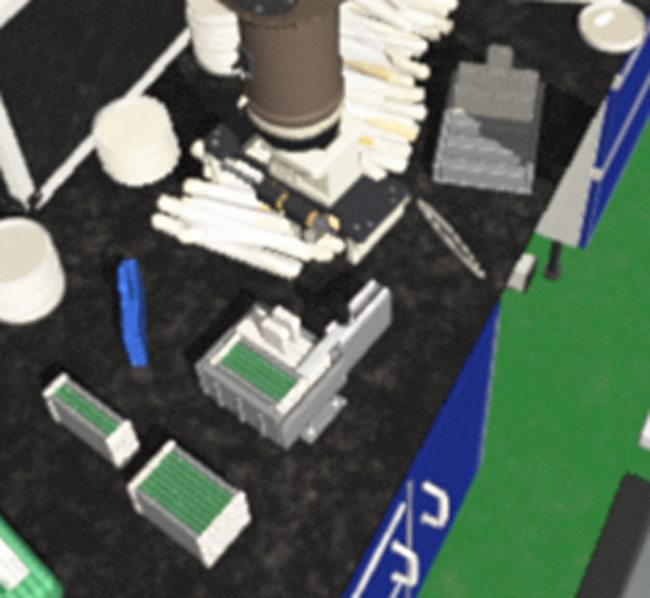

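View pics/fin2.png

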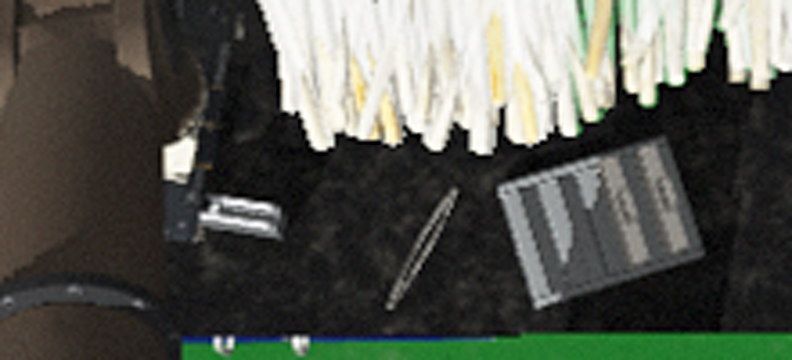

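Both pictures show two spacers in the chamber (scene crop ~(275,325)), two left in the stand, and the forceps and bench packs where they were. The gripper is clear of everything, so I'm handing in.

```bash
python3 -c "
from cell import arm
print(arm.observe()['clock'],arm.observe()['force']);print(arm.sign_off())"
```

```text
36.35 [ 0.17871371 -0.02495431  0.58667583]
the job is handed in; nothing more can be done
None
```

I put two spacer plates in the gap beside the 44 mm pack and slid the keeper forward until it stopped. I handed in at about 36 s; no verdict was reported.

**Plates:** The wrist camera put the gap at about 36 mm, which takes two plates and leaves about 4 mm. Both plates went in without jamming and touched the bench at 6 N and 15 N. In the last wrist view both stand upright and level, centred within about 2 mm. The other two plates are still in the stand.

**Keeper:** Its tip reads about 40 mm past the stop wall's inner face, which is fully forward. I measured only about 51 mm of travel instead of 55. The tip also looked about 3.5 mm forward before I touched it, and the two readings agree. At the stop I felt 12–16 N along the slide and about 20 N vertically, which I eased off before letting go.

**One mistake:** An early turn drove the arm to its joint limits, giving a brief wrist reading of about 80 N (limit 120 N) and leaving the tool tilted 5°. I corrected the tilt to about 0.2° before the first grasp.

**Other things:** The forceps and the two bench packs look unmoved in the final views. The culture plate and tube are away from where I worked, and I did not check them again at the end.

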